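# Load the blue rivet canister into the rotary feeder

### The arm

A 6-joint arm with a two-finger parallel gripper is mounted at the origin on the work surface. World frame = base frame: x ahead of the robot, y to its left, z up, the work surface at z = 0. Lengths are in m, angles in degrees, forces in N, time in s.
With the tool pointing down it reaches from about 0.3 to 0.75 m from the base axis. Payload 8.5 kg.
Tool frame: the origin (TCP) lies at the very end of the fingers, on their centre line; the grasp point (between the pads) lies 19 mm behind it (env.grip_point_offset is the distance from the TCP to the grasp point, in m); z points along the fingers, y is the direction in which the jaws open and shut (so a half turn about z gives the same grasp; the last joint's range is limited). The gripper opens to 85 mm and grips with 20 to 120 N. Pads are 22 mm wide; open, the fingers measure 114 mm over their backs; the gripper's body (76 mm by 85 mm) begins 54 mm behind the grasp point. The pads swing forward as they close: fully open they stand 13 mm farther back than shut.
Start: joints at [59.055, 21.807, 74.336, -0, 83.858, -12.336], TCP at [0.176, 0.521, 0.204] pointing down, gripper open.
Joint ranges: [-178.18, 178.18], [-50.72, 133.34], [12.68, 142.11], [-81.47, 261.47], [9.98, 163.14], [-165.26, 165.26]. Speed limits (degrees/s): [136.94, 136.94, 180, 180, 180, 180].

### API

Orientations are given as a 3x3 rotation matrix whose columns are the frame's x, y, z axes.
In Python, from rig import env gives the robot as it stands.
- The arm moves only by the tool move_arm, never from a script. Its argument "moves" is a list of rows, each a list of 4 numbers: the shift along the tool's x, y, z in mm, then the turn about the tool's z in rad. In form: [[tx, ty, tz, spin], ...]. A call has 1 to 20 rows; each row is the pose to reach, as a shift and turn from the pose commanded when the call began, along the tool's axes at that moment; what a row does not reach only later rows make up. A row lasts 1/10 s, in which the tool goes at most 50 mm and 8.59 degrees, less where a joint would pass 70% of its speed; a pose out of reach is approached as far as the arm can. A call with a gripper value outside its range is refused whole. "grip" is the closure, from 0 (fully open) to 1 (shut), set as the call begins (left out, the last holds). The fingers move at their own pace and stop on an object; "grip_force" is the grip in N (left out, the last holds). Time passes only in rows, so rows that repeat a pose let the fingers close. It gives the time, the measured TCP pose, the force and the opening at its end, in the units of the state.
- env.observe(): the state, without advancing time (a new reading comes with each control period).
- env.get_image(name): name is "scene" or "top"; returns the picture (480x640x3 uint8, red, green, blue); there is no depth.
- env.get_calibration(name): a dict with "fovy" (degrees; the focal length in pixels is half the picture's height over the tangent of half this angle, whatever the lens; pixels are square), "cx", "cy" (the principal point, pixels), "extrinsics" (4x4, takes a point from world to camera coordinates). Camera axes: x right, y up, looking along -z (the intrinsics and any distortion apply to the point x, -y, -z); pixel columns grow to the right and rows downward; lengths in m; the calibration is good to about 2 mm. A picture is of the moment at which its call begins. get_calibration takes no time and is no camera call.
- env.close_job(): hands the job in, once; it reports no verdict.
Trained networks look in the newest picture that a camera, given by its name, has taken for a name from the list of things; names that differ only in an ending like _2 or _b are one class to them, and where a whole thing is asked for, a point or a joint stands for the part that bears it (a point fixed in the world has none). Each returns a list of dicts, best first, with "conf" (0 to 1); they miss things now and then, are a little off and sometimes report something else, mostly with a low value. They report only what shows in the picture. A call takes as long as a camera call. They do not tell look-alikes from the thing itself.
- env.silhouettes(camera, name): "region" (480x640 bool, what is visible of it) and "point" ([row, column] in pixels, amid what is visible of it).
- env.tip_of(camera, name): "point" ([row, column] in pixels: a listed point, or the origin of a listed thing).
The state is a dict: "time_s": time; "q": joint angles; "qvel": joint speeds; "joint_efforts": joint torques, N m; "position": TCP position; "tool_rot": TCP orientation; "ft_force": force on the tool from outside, world axes, zero at the start; "wrist_torque": the same for the moment, N m; "grip_width": finger opening in m.
Only numpy, scipy, OpenCV 4.12 (cv2) and the standard library are available. Lean on these libraries where they do the work, as an engineer would, in place of code of your own. Each camera call takes 0.05 s, during which the arm holds its last target.

### The job

Pull the orange brake knob of the canister carousel fully out to free it, turn the carousel by its black crank knob until the empty blue bay is centred in the loading gap in the roof (at the white arrow), and push the brake knob fully back in. Then take the canister with the blue top and stand it upright in the middle of the blue disc of that bay, setting it down gently rather than dropping it. Leave the yellow-topped canister, the glue bottle, the thread cone and the pliers where they are.

Things in the scene. Friction and masses are not known exactly. Their poses are not given: they have to be found in the camera images.
- carousel: Fixed housing; place and yaw vary. Origin on the table, on the rotor's vertical axis; own z up. Dark base disc, radius 145 mm, 10 mm thick. Along own -x a tongue with a white arrow, 10 mm high, reaches radius 178 mm. Posts of 11 mm diameter at radius 138 mm, at -75, 0, +75 degrees from own +x. The brake knob sticks out radially along own [-0.5, -0.866]; its bracket is 70 mm high and ends at radius 160 mm.
- roof_centre (a point): Centre of the housing's grey roof ring (fixed, on the axis, 111 mm above the table). The ring spans radius 64 to 142 mm, 106 to 111 mm above the table, all round but for the loading gap: a sector 104 degrees wide centred on own -x. At the loading spot the gap's edges are about 60 mm away to each side.
- rotor (a joint): Turning part, rad, counter-clockwise from above, no stops; 0 or a whole turn: blue bay exactly at the loading spot. Starts at 0.9 to 5.4. Turns easily (under 0.1 N m) with the brake off; braked with the knob in (over 1 N m, creeps a little if forced). Four bays 90 degrees apart: blue and yellow empty, red and green each with a built-in canister. Bay floor 20 mm above the table; hub radius 50 mm.
- dial_centre (a point): Centre of the top of the rotor's dial, on the axis, 120 mm above the table: a disc of radius 58 mm above the roof with four coloured patches, each lying over its bay. Turns with the rotor. Below, the rotor's rim wall (radius 127 to 131 mm) reaches 58 mm above the table; radial dividers, 5 mm thick, 45 degrees from each bay's middle, reach 50 mm.
- blue_bay (a point): Centre of the blue disc (62 mm diameter) on the floor of the blue bay, 92 mm from the axis, 20 mm above the table; turns with the rotor.
- loading_spot (a point): Fixed point 92 mm from the axis in the middle of the loading gap, 20 mm above the table: where blue_bay must be brought.
- crank_grip (a point): Point to grip on the crank knob, 143 mm above the table: an upright black cylinder of 24 mm diameter on the dial, 122 to 158 mm above the table, 44 mm from the axis, on the side opposite the blue bay. Rigid with the rotor: carried round in a circle it turns the rotor by the same angle; being round it may slip in the fingers.
- brake_knob (a joint): Brake knob, m: 0 fully in (brake on, as at the start; rests within 1 mm), 0.022 at its stop fully out (brake off). It takes about 8 N to slide and stays where it is left.
- knob_grip (a point): Centre of the knob's orange head: a lying cylinder, 30 mm diameter, 24 mm long along the direction of travel, 50 mm above the table, 184 mm from the carousel's axis when in. The knob is pulled out along this point's own -x (horizontal, away from the axis) and pushed in along own +x. Free space all round the head.
- blue_canister_centre (a point): Centre of the canister to load: upright cylinder, 52 mm diameter, 80 mm tall, about 0.2 kg, aluminium with a blue top and blue band; starts standing on the table. Point is half-way up (40 mm above its foot); own z is the cylinder's axis.
- yellow_canister_centre (a point): Same canister with a yellow top and band, 52 mm diameter, 80 mm tall; leave it. Point half-way up.
- glue_bottle_centre (a point): White glue bottle with red cap, 56 mm diameter, 170 mm tall; leave it. Point half-way up.
- pliers_centre (a point): Pliers with yellow handles lying flat, about 140 mm long, 40 mm wide, 14 mm high; leave them. Point near their middle.
- thread_cone_centre (a point): Cone of dark green thread on a white foot, 64 mm diameter at the foot, 150 mm tall; leave it. Point half-way up.
There are look-alikes about, which are no part of the job. What is shaped like the part that bears blue_canister_centre but pink or red is not meant.

How it is judged:
By the outcome, as a careful person would: the job done as asked, in the order asked, and still so for the second after the job is handed in, with the robot touching nothing.
It also fails if it takes over 72 s, if anything falls off the work surface, if the arm or the gripper's body presses on something with over 40 N, if the wrist force passes 120 N, or if a joint passes its speed limit or range.

## Working session

There is one attempt and no reset: what is moved stays moved. The work goes in short steps, Python scripts to look and compute and a tool call to move; the robot and the scene stay as the last step left them, time stands still between calls to the robot, and variables do not carry over. Pictures are saved under pics/ and viewed, and the job is handed in when it is done.

Besides the shell and the picture viewer there is one more tool, called after "Emit:" as name(argument=value, ...) on one line, values as JSON. move_arm: Moves the arm, as the interface text tells. Its arguments: {"type":"object","properties":{"moves":{"type":"array"},"grip":{"type":"number"},"grip_force":{"type":"number"}},"required":["moves"]}

```bash
ls; mkdir -p pics
python3 - <<'E'
from rig import env
import cv2
s=env.observe()
print({k:s[k] for k in ['time_s','position','tool_rot','ft_force','grip_width']}, env.grip_point_offset)
for n in ['scene','top']:
    im=env.get_image(n); cv2.imwrite(f'pics/{n}0.png',im[:,:,::-1])
    print(n,env.get_calibration(n))
E
```

```text
pics
{'time_s': 0.0, 'position': array([0.17534375, 0.52093733, 0.20368924]), 'tool_rot': array([[-9.47715975e-01,  3.19114140e-01, -7.72661954e-04],
       [ 3.19114918e-01,  9.47715132e-01, -1.30278496e-03],
       [ 3.16526324e-04, -1.48123807e-03, -9.99998853e-01]]), 'ft_force': array([-0.33898785,  0.04337239, -0.03735852]), 'grip_width': 0.08543088092558915} 0.0187
scene {'fovy': 48.641578383439004, 'cx': 316.5856053726334, 'cy': 240.8744721584515, 'extrinsics': array([[-0.95989601,  0.28013326, -0.01118059,  0.49813768],
       [-0.17668154, -0.57348471,  0.79993682,  0.05413583],
       [ 0.21767701,  0.76983157,  0.59998006, -1.36303596],
       [ 0.        ,  0.        ,  0.        ,  1.        ]])}
top {'fovy': 57.007722963804895, 'cx': 314.4286425739261, 'cy': 243.4085490582389, 'extrinsics': array([[-6.51619568e-02, -9.97874685e-01,  1.82645102e-04,
         1.12240789e-01],
       [ 9.74459027e-01, -6.35934765e-02,  2.15372871e-01,
        -5.38939549e-01],
       [-2.14903521e-01,  1.42120979e-02,  9.76531870e-01,
        -9.50300611e-01],
       [ 0.00000000e+00,  0.00000000e+00,  0.00000000e+00,
         1.00000000e+00]])}
```

View pics/scene0.png

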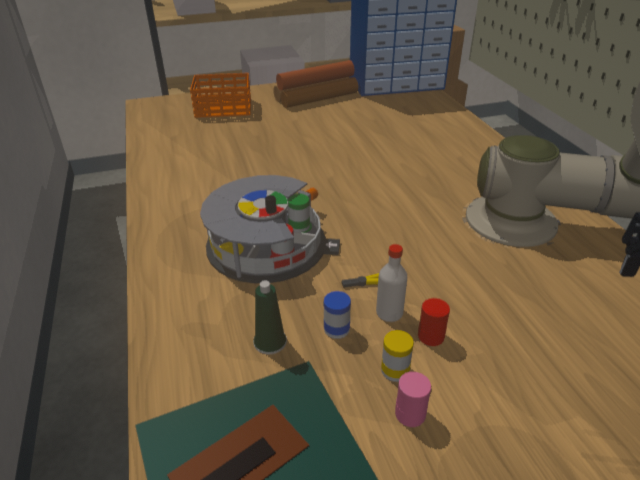

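View pics/top0.png

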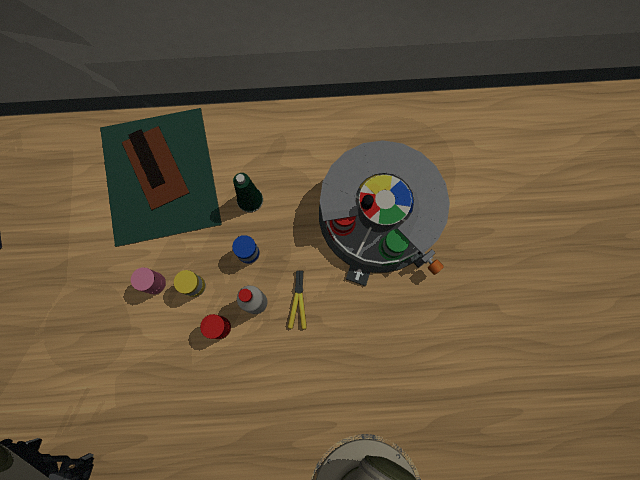

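The scene view shows the carousel at about (263,230), the blue canister at (337,315) and the brake knob at (312,193). The top view shows the dial at (386,200), tongue at (357,276), orange knob at (435,267), blue patch at (402,192), crank at (368,202) and blue canister at (245,248).

```bash
cat > h.py <<'E'
from rig import env
import numpy as np, cv2
H,W=480,640
C={n:env.get_calibration(n) for n in('scene','top')}
def K(n):
    c=C[n]; f=H/2/np.tan(np.radians(c['fovy'])/2); return f,c['cx'],c['cy']
def proj(n,p):
    f,cx,cy=K(n);E=C[n]['extrinsics'];q=E[:3,:3]@np.asarray(p,float)+E[:3,3]
    x,y,z=q[0],-q[1],-q[2]; return np.array([cy+f*y/z,cx+f*x/z])  # row,col
def ray(n,rc):
    f,cx,cy=K(n);E=C[n]['extrinsics'];R=E[:3,:3]
    d=np.array([(rc[1]-cx)/f,-(rc[0]-cy)/f,-1.]);o=-R.T@E[:3,3];d=R.T@d;return o,d/np.linalg.norm(d)
def atz(n,rc,z):
    o,d=ray(n,rc);return o+d*(z-o[2])/d[2]
def tri(r1,r2):
    (o1,d1),(o2,d2)=ray('scene',r1),ray('top',r2)
    A=sum(np.eye(3)-np.outer(d,d) for d in(d1,d2));b=sum((np.eye(3)-np.outer(d,d))@o for o,d in((o1,d1),(o2,d2)))
    return np.linalg.solve(A,b)
E
python3 - <<'E'
from h import *
np.set_printoptions(precision=4,suppress=True)
z=dict(roof_centre=.111,dial_centre=.12,crank_grip=.143,knob_grip=.05,blue_canister_centre=.04,loading_spot=.02,blue_bay=.02,carousel=0,yellow_canister_centre=.04,glue_bottle_centre=.085,thread_cone_centre=.075,pliers_centre=.007)
for k in z:
    r={}
    for n in('scene','top'):
        r[n]=env.tip_of(n,k)
        for d in r[n][:3]: print(k,n,round(d['conf'],2),np.array(d['point']),atz(n,d['point'],z[k]))
    if r['scene'] and r['top']: print('   tri',tri(r['scene'][0]['point'],r['top'][0]['point']))
print(env.observe()['time_s'])
E
```

```text
roof_centre scene 0.6 [208.4 263.3] [ 0.6236 -0.0726  0.111 ]
roof_centre top 0.94 [200.9 386.8] [ 0.6191 -0.0881  0.111 ]
   tri [ 0.6217 -0.0899  0.1001]
dial_centre scene 0.66 [202.2 265. ] [ 0.6168 -0.0833  0.12  ]
dial_centre top 0.64 [196.1 386.7] [ 0.6273 -0.0873  0.12  ]
   tri [ 0.6214 -0.0846  0.1223]
crank_grip scene 0.57 [201.4 268.8] [ 0.6139 -0.0483  0.143 ]
crank_grip top 0.57 [198.9 365. ] [ 0.6166 -0.036   0.143 ]
crank_grip top 0.45 [283.5 191.8] [0.4591 0.3341 0.143 ]
crank_grip top 0.42 [248.1 244.9] [0.526  0.2233 0.143 ]
   tri [ 0.6152 -0.0353  0.1508]
knob_grip scene 0.48 [193.6 308.2] [ 0.483  -0.1991  0.05  ]
knob_grip top 0.7 [267.2 437. ] [ 0.4735 -0.198   0.05  ]
knob_grip top 0.24 [283.5 190.2] [0.4728 0.3627 0.05  ]
knob_grip top 0.19 [299.8 298. ] [0.4203 0.1219 0.05  ]
   tri [ 0.4781 -0.2011  0.0465]
blue_canister_centre scene 0.95 [314.6 334.3] [0.5502 0.2325 0.04  ]
blue_canister_centre scene 0.74 [394.1 411.1] [0.4845 0.4481 0.04  ]
blue_canister_centre scene 0.66 [321.9 432.1] [0.3763 0.306  0.04  ]
blue_canister_centre top 0.9 [246.6 243. ] [0.5
[... 920 characters left out ...]
ntre top 0.39 [267.4 435.4] [ 0.4748 -0.1972  0.04  ]
   tri [0.4778 0.366  0.0418]
glue_bottle_centre scene 0.89 [283.3 394.1] [0.4255 0.2274 0.085 ]
glue_bottle_centre scene 0.73 [203.9 261.4] [ 0.6178 -0.1327  0.085 ]
glue_bottle_centre top 0.88 [297.8 250.7] [0.4281 0.2227 0.085 ]
   tri [0.4263 0.224  0.0828]
thread_cone_centre scene 0.88 [313.7 267.2] [0.6808 0.2272 0.075 ]
thread_cone_centre top 0.96 [189.  243.7] [0.6805 0.2316 0.075 ]
thread_cone_centre top 0.37 [199.2 367.1] [ 0.6374 -0.0503  0.075 ]
   tri [0.6804 0.2309 0.078 ]
pliers_centre scene 0.6 [282.  372.4] [0.429  0.1294 0.007 ]
pliers_centre top 0.77 [297.  295.8] [0.4312 0.128  0.007 ]
   tri [0.43   0.1286 0.0069]
1.3
```

Run:
```python
import cv2
a=cv2.imread('pics/top0.png')[125:305,300:470]; b=cv2.imread('pics/scene0.png')[160:300,180:350]
cv2.imwrite('pics/topcrop0.png',cv2.resize(a,None,fx=3.3,fy=3.3,interpolation=cv2.INTER_CUBIC))
cv2.imwrite('pics/scenecrop0.png',cv2.resize(b,None,fx=4,fy=4,interpolation=cv2.INTER_CUBIC))
```

```text
(no output)
```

View pics/topcrop0.png

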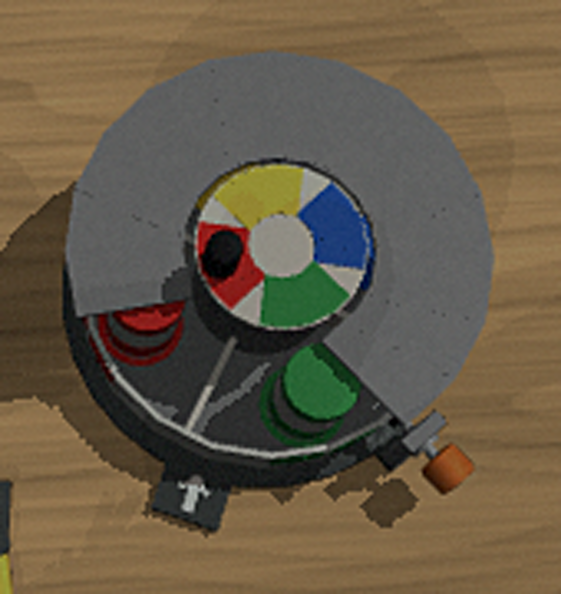

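View pics/scenecrop0.png

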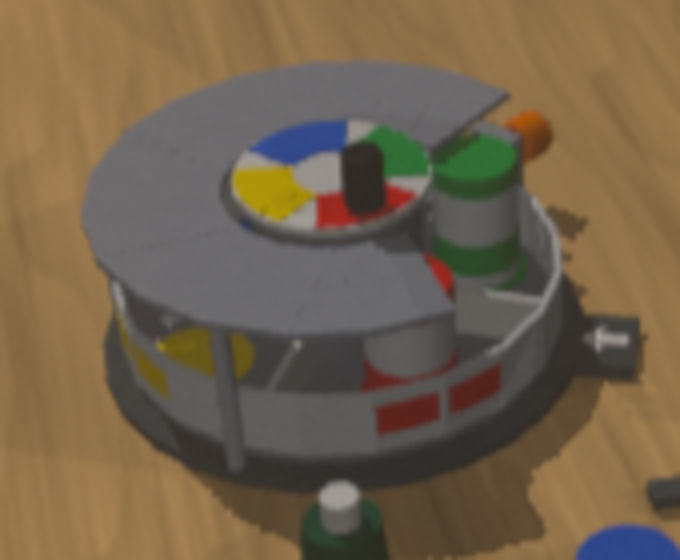

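```bash
cat > fit.py <<'E'
from h import *
from scipy.optimize import least_squares
np.set_printoptions(precision=4,suppress=True)
def rot(a): return np.array([[np.cos(a),-np.sin(a)],[np.sin(a),np.cos(a)]])
def P(c,r,a,z): return np.array([c[0]+r*np.cos(a),c[1]+r*np.sin(a),z])
if __name__=='__main__':
    T=lambda u,v:(125+v/3.3,300+u/3.3); S=lambda u,v:(160+v/4,180+u/4)
    d=np.deg2rad
    obs=[('top',T(78,317),.142,-d(52),.111),('top',T(405,420),.142,d(52),.111),('top',T(325,340),.064,d(52),.111),
     ('scene',S(508,95),.142,d(52),.111),('scene',S(453,306),.142,-d(52),.111)]
    # dial circle rims: extreme pts
    def circ(n,c,r,z,axis,sgn):
        pts=np.array([proj(n,P(c,r,a,z)) for a in np.linspace(0,2*np.pi,180)]);return (pts[:,axis]*sgn).max()*sgn
    ext=[('top',.058,.12,1,1,300+375/3.3),('top',.058,.12,0,-1,125+160/3.3),('top',.058,.12,0,1,125+329/3.3),
         ('top',.142,.111,1,1,300+493/3.3),('top',.142,.111,0,-1,125+51/3.3),('top',.142,.111,1,-1,300+67/3.3),
         ('scene',.142,.111,1,-1,180+83/4),('scene',.142,.111,0,-1,160+62/4),('scene',.058,.12,1,-1,180+231/4),('scene',.058,.12,1,1,180+433/4)]
    def res(p,off=True):
        o={'scene':p[3:5],'top':p[5:7]};r=[]
        for n,rc,R,a,z in obs: r+=list(proj(n,P(p[:2],R,p[2]+np.pi+a,z))+o[n]-rc)
        for n,R,z,ax,s,v in ext: r.append(circ(n,p[:2],R,z,ax,s)+o[n][ax]-v)
        return np.array(r+list(p[3:]*.5))
    # angle sign: own -x tongue world dir
    best=min((least_squares(res,[.62,-.088,y0,0,0,0,0],loss='soft_l1') for y0 in(0.4,-.4,0)),key=lambda s:s.cost)
    p=best.x;print(p,np.degrees(p[2]));print(res(p))
    c=p[:2];y=p[2]
    L=P(c,.092,y+np.pi,.02);kd=rot(y)@[-.5,-.866];kg=P(c,.184,np.arctan2(kd[1],kd[0]),.05)
    print('load',L,'knob',kg,kd, 'proj knob',proj('top',kg),proj('scene',kg),'load',proj('top',L),proj('scene',L),'tongue',proj('top',P(c,.178,y+np.pi,.01)))
    for n in('top','scene'):
        hsv=cv2.cvtColor(env.get_image(n),cv2.COLOR_RGB2HSV)
        X=None
        for nm,lo,hi in(('blue',100,130),('green',45,80),('yellow',22,32)):
            m=cv2.inRange(hsv,(lo,110,60),(hi,255,255))
            rr,cc=np.nonzero(m);q=np.array([atz(n,(r,k),.12)[:2] for r,k in zip(rr,cc)]);q=q-c
            rad=np.hypot(*q.T);k=(rad<.055)&(rad>.025);q=q[k]
            a=np.arctan2(q[:,1],q[:,0]);am=np.angle(np.exp(1j*a).mean());print(n,nm,k.sum(),'angle',np.degrees(am),'rel -x',np.degrees(am-y-np.pi)%360)
        m=cv2.inRange(hsv,(5,150,80),(15,255,255))
        nl,lab,st,ce=cv2.connectedComponentsWithStats(m)
        for i in range(1,nl):
            if st[i,4]>25: print('orange',n,st[i],ce[i][::-1])
E
python3 fit.py
```

```text
[ 0.621  -0.0839 -0.3971  0.5161 -0.2228  0.0976 -0.1171] -22.75041536402554
[-0.5706  0.378   0.9344 -0.2157 -4.2268  2.9991 -0.4913 -0.0737  0.494
  0.3039 -1.7971  0.5797 -0.0434 -0.3203  0.3184  0.1175  0.114  -0.1279
 -0.2062 -0.0735  0.2581 -0.1114  0.0488 -0.0586]
load [ 0.5362 -0.0483  0.02  ] knob [ 0.4745 -0.1953  0.05  ] [-0.796  -0.6053] proj knob [266.8344 435.7245] [193.829  311.7275] load [247.2473 367.4224] [239.578  303.9406] tongue [281.9677 355.8979]
top blue 319 angle -75.786460294248 rel -x 126.96395506977754
top green 323 angle -168.97052535327546 rel -x 33.77989001075008
top yellow 305 angle 15.399410682764518 rel -x 218.14982604679008
orange top [431 259  13  14 113] [265.7965 436.6283]
scene blue 140 angle -73.718218239948 rel -x 129.03219712407753
scene green 101 angle -169.1161510710611 rel -x 33.634264292964474
scene yellow 162 angle 14.755419791598873 rel -x 217.50583515562442
orange scene [279  61  73  20 419] [ 69.8019 314.9356]
orange scene [ 190   73   61   45 2339] [ 95.8025 220.4818]
orange scene [306 187  12  14  94] [192.2766 312.3723]
orange scene [388 244  15  14 105] [251.6571 394.9714]
orange scene [419 297  31  49 175] [322.6629 437.4   ]
orange scene [419 308  12  21  84] [318.9048 423.9048]
orange scene [ 169  406  139   74 3883] [447.2457 247.2032]
```

```bash
cat >> h.py <<'E'
def go(x,y,z,yaw):
    """shift/spin from current measured pose to TCP world x,y,z and tool-y yaw deg"""
    s=env.observe();R=s['tool_rot'];t=R.T@(np.array([x,y,z])-s['position'])*1e3
    yaw0=np.degrees(np.arctan2(R[1,1],R[0,1]));sp=(yaw0-yaw+180)%360-180
    print('shift',np.round(t,1),'spin',round(np.radians(sp),3),'yaw0',round(yaw0,2),'t',s['time_s'])
def st():
    s=env.observe();R=s['tool_rot'];print('t',s['time_s'],'pos',np.round(s['position'],4),'yaw',round(np.degrees(np.arctan2(R[1,1],R[0,1])),2),'F',np.round(s['ft_force'],1),'w',round(s['grip_width'],4),'q',np.round(s['q'],1))
E
python3 - <<'E'
from h import *
go(.4698,-.1989,.2,-52.75)
# canister: blue blobs
for n in('top','scene'):
    hsv=cv2.cvtColor(env.get_image(n),cv2.COLOR_RGB2HSV);m=cv2.inRange(hsv,(105,120,40),(128,255,255))
    nl,lab,s,ce=cv2.connectedComponentsWithStats(m)
    for i in range(1,nl):
        if s[i,4]>60:print(n,s[i],ce[i][::-1],atz(n,ce[i][::-1],.08))
E
```

```text
shift [-508.7 -588.6    4.3] spin 2.167 yaw0 71.39 t 1.4
top [390 181  24  32 387] [194.87596899 402.24806202] [ 0.64086346 -0.13082676  0.08      ]
top [232 236  25  22 413] [246.41646489 243.79418886] [0.54382625 0.23485706 0.08      ]
scene [351   0  17  59 820] [ 26.50731707 358.75487805] [-0.13546315 -1.52521437  0.08      ]
scene [244 191  22  10 145] [195.05517241 255.2137931 ] [ 0.62319955 -0.18486781  0.08      ]
scene [324 292  26  22 432] [301.81712963 336.28472222] [0.54877197 0.23930852 0.08      ]
scene [325 325  21  10 113] [330.08849558 334.87610619] [0.57380959 0.30832241 0.08      ]
```

Emit:
move_arm(moves=[[-60, -69, 0, 0.25], [-60, -69, 0, 0.25], [-120, -138, 0, 0.5], [-180, -208, 0, 0.75], [-240, -277, 0, 1.0], [-300, -346, 0, 1.25], [-360, -415, 0, 1.5], [-420, -484, 0, 1.75], [-480, -554, 0, 2.0], [-508, -588, 0, 2.167], [-508, -588, 0, 2.167], [-508, -588, 0, 2.167], [-508, -588, 0, 2.167], [-508, -588, 0, 2.167], [-508, -588, 0, 2.167], [-508, -588, 0, 2.167], [-508, -588, 0, 2.167], [-508, -588, 0, 2.167], [-508, -588, 0, 2.167]], grip=0, grip_force=60)

```text
time_s: 3.4
position: [0.469, -0.1972, 0.2044]
tool_rot: [[0.796, 0.606, -0.0], [0.606, -0.796, 0.0], [0.0, -0.0, -1.0]]
ft_force: [1.3, -0.6, -0.7]
grip_width: 0.0852
```

Run:
```python
from h import *
st();go(.4698,-.1989,.037,-52.75)
im=env.get_image('top');cv2.imwrite('pics/top1.png',im[:,:,::-1])
```

```text
t 3.4 pos [ 0.469  -0.1972  0.2044] yaw -52.72 F [ 1.3 -0.6 -0.7] w 0.0852 q [-36.2  17.7  80.7   0.   81.7  16.6]
shift [ -0.4   1.9 167.4] spin 0.0 yaw0 -52.72 t 3.4
```

View pics/top1.png

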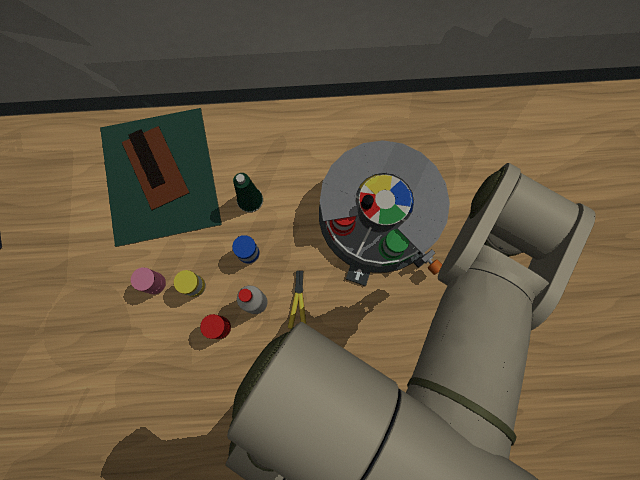

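The arm now stands beside the carousel with the knob still visible at (435,267), and nothing has moved. Next I descend.

Emit:
move_arm(moves=[[0, 2, 40, 0], [0, 2, 80, 0], [0, 2, 110, 0], [0, 2, 135, 0], [0, 2, 150, 0], [0, 2, 160, 0], [0, 2, 167, 0], [0, 2, 167, 0], [0, 2, 167, 0]])

```text
time_s: 4.35
position: [0.4708, -0.1998, 0.038]
tool_rot: [[0.796, 0.605, 0.001], [0.605, -0.796, -0.001], [0.0, 0.001, -1.0]]
ft_force: [-1.3, 0.2, 0.6]
grip_width: 0.0855
```

Run:
```python
from h import *
st()
im=env.get_image('scene');cv2.imwrite('pics/s2.png',cv2.resize(im[120:280,210:420,::-1],None,fx=3.5,fy=3.5))
```

```text
t 4.35 pos [ 0.4708 -0.1998  0.038 ] yaw -52.75 F [-1.3  0.2  0.6] w 0.0855 q [-36.3  28.9  94.2   0.   56.9  16.5]
```

View pics/s2.png

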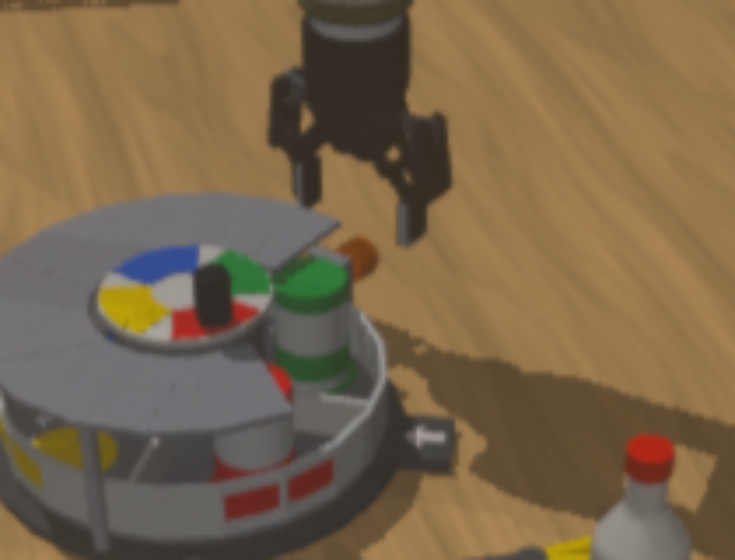

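Run:
```python
from h import *
p=env.observe()['position']
for z in (.038,.051,.065,.08,.1): print(z,proj('scene',[p[0],p[1],z]),proj('scene',[p[0]+.043*.605,p[1]-.043*.796,z]),proj('scene',[p[0]-.043*.605,p[1]+.043*.796,z]))
im=env.get_image('scene');cv2.imwrite('pics/s3.png',cv2.resize(im[120:280,210:420,::-1],None,fx=3.5,fy=3.5))
```

```text
0.038 [196.62163453 312.66712783] [191.61746225 299.72989223] [201.77682989 325.99480187]
0.051 [192.38161403 312.58926583] [187.41210295 299.58133166] [197.5019603  325.99201837]
0.065 [187.76165831 312.50442686] [182.83070469 299.41948694] [192.8432048 325.9889849]
0.08 [182.74867498 312.41237049] [177.86049113 299.24390675] [187.78714384 325.98569274]
0.1 [175.96106672 312.28772563] [171.13233912 299.00622477] [180.93958707 325.98123409]
```

View pics/s3.png

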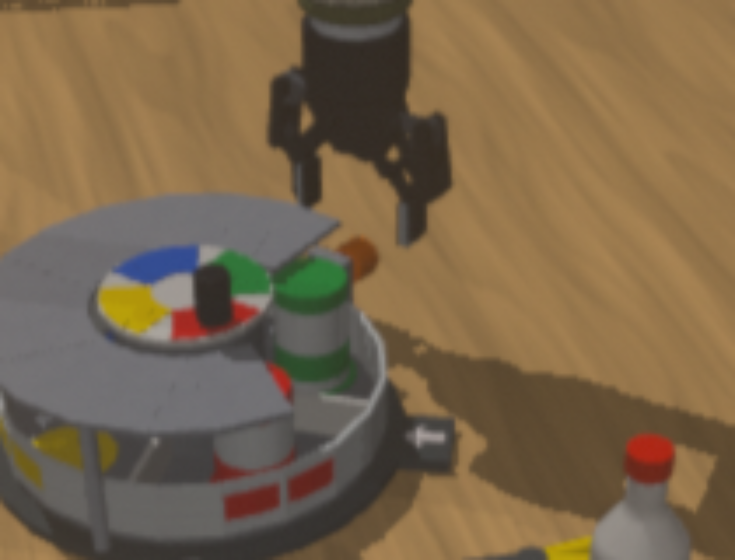

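Run:
```python
from h import *
im=env.get_image('top');cv2.imwrite('pics/t3.png',cv2.resize(im[200:330,340:540,::-1],None,fx=3.8,fy=3.8))
p=env.observe()['position']
for z in (.05,.08):print(proj('top',[p[0]+.043*.605,p[1]-.043*.796,z]),proj('top',[p[0]-.043*.605,p[1]+.043*.796,z]))
```

```text
[256.14768654 451.40558827] [280.64841686 424.36289341]
[253.62054458 455.49334677] [278.82949449 427.68522172]
```

View pics/t3.png

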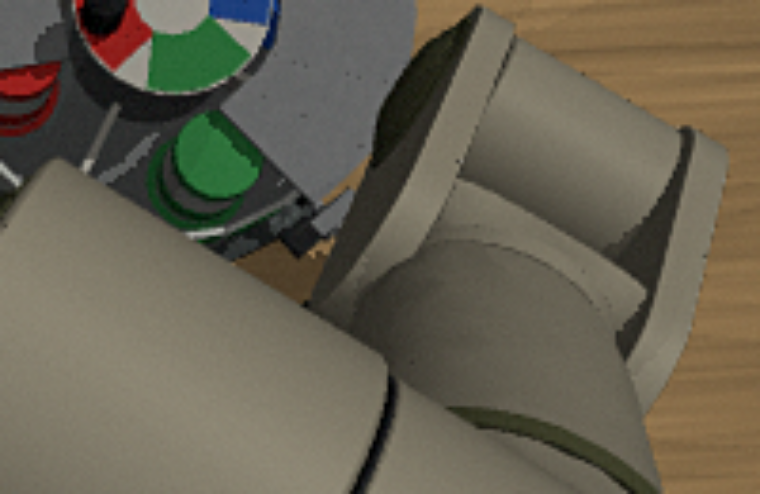

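The fingertips in the scene view, at about (327,190) and (299,179), sit roughly 20 mm higher than the reported pose implies. I'll close gently and see what they meet.

Emit:
move_arm(moves=[[0, 0, 0, 0], [0, 0, 0, 0], [0, 0, 0, 0], [0, 0, 0, 0], [0, 0, 0, 0], [0, 0, 0, 0], [0, 0, 0, 0], [0, 0, 0, 0]], grip=0.55, grip_force=30)

```text
time_s: 5.3
position: [0.4705, -0.1997, 0.0373]
tool_rot: [[0.796, 0.605, -0.0], [0.605, -0.796, 0.0], [0.0, -0.0, -1.0]]
ft_force: [0.3, -0.5, -0.8]
grip_width: 0.0382
```

Run:
```python
from h import *
st()
im=env.get_image('scene');cv2.imwrite('pics/s4.png',cv2.resize(im[120:280,210:420,::-1],None,fx=3.5,fy=3.5))
```

```text
t 5.3 pos [ 0.4705 -0.1997  0.0373] yaw -52.77 F [ 0.3 -0.5 -0.8] w 0.0382 q [-36.3  29.   94.2   0.   56.8  16.5]
```

View pics/s4.png

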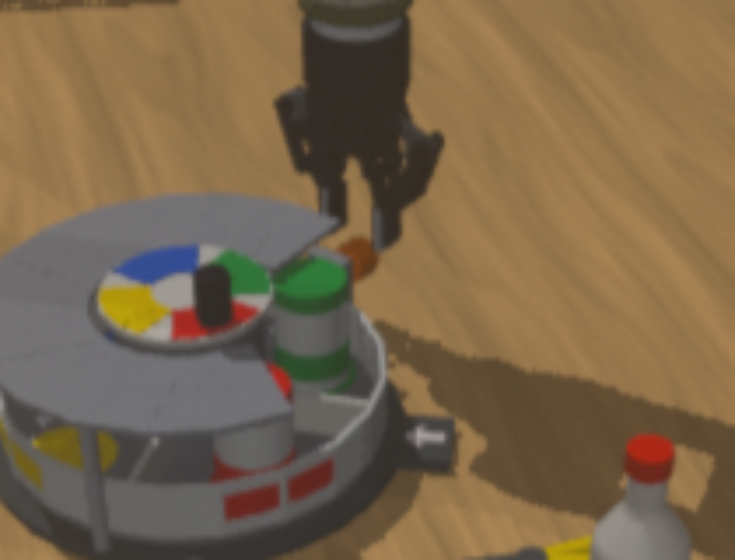

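Emit:
move_arm(moves=[[0, 0, 0, 0], [0, 0, 0, 0], [0, 0, 0, 0], [0, 0, 0, 0], [0, 0, 0, 0], [0, 0, 0, 0]], grip=0.8, grip_force=20)

```text
time_s: 5.95
position: [0.4705, -0.1997, 0.0373]
tool_rot: [[0.796, 0.605, -0.0], [0.605, -0.796, 0.0], [0.0, -0.0, -1.0]]
ft_force: [-0.1, 0.5, -0.2]
grip_width: 0.0168
```

Run:
```python
from h import *
st()
im=env.get_image('scene');cv2.imwrite('pics/s5.png',cv2.resize(im[120:280,210:420,::-1],None,fx=3.5,fy=3.5))
```

```text
t 5.95 pos [ 0.4705 -0.1997  0.0373] yaw -52.77 F [-0.1  0.5 -0.2] w 0.0168 q [-36.3  29.   94.2   0.   56.8  16.5]
```

View pics/s5.png

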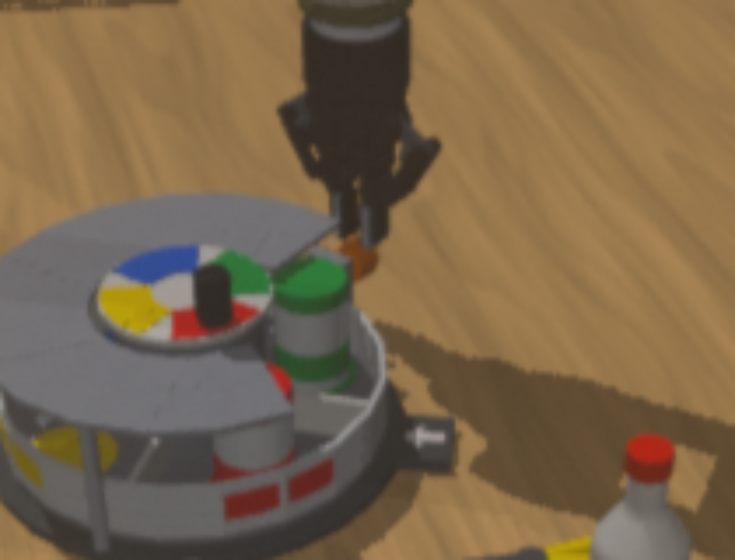

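Run:
```python
from h import *
for z in (.19,.204,.217,.23,.25,.28):
    p=[.1753,.5209,z];print(z,[proj(n,np.array(p)+s*.043*np.array([.319,.948,0])).round(1) for n in('scene','top') for s in(1,-1)])
a=cv2.imread('pics/top0.png')[400:480,0:130];b=cv2.imread('pics/scene0.png')[180:300,540:640]
cv2.imwrite('pics/c0.png',np.hstack([cv2.resize(a,(520,320)),cv2.resize(b,(270,320))]))
```

```text
0.19 [array([343.2, 639.7]), array([302.4, 615.6]), array([437.1,  59.2]), array([450.3, 104. ])]
0.204 [array([336.5, 643.2]), array([295.9, 618.5]), array([438.8,  54.7]), array([452.2, 100.3])]
0.217 [array([330.2, 646.4]), array([289.7, 621.3]), array([440.4,  50.5]), array([454.1,  96.8])]
0.23 [array([323.8, 649.7]), array([283.5, 624.1]), array([442.1,  46. ]), array([456. ,  93.1])]
0.25 [array([313.7, 655. ]), array([273.6, 628.5]), array([444.8,  39. ]), array([459.1,  87.2])]
0.28 [array([297.8, 663.2]), array([258.2, 635.4]), array([449.1,  27.6]), array([464. ,  77.8])]
```

View pics/c0.png

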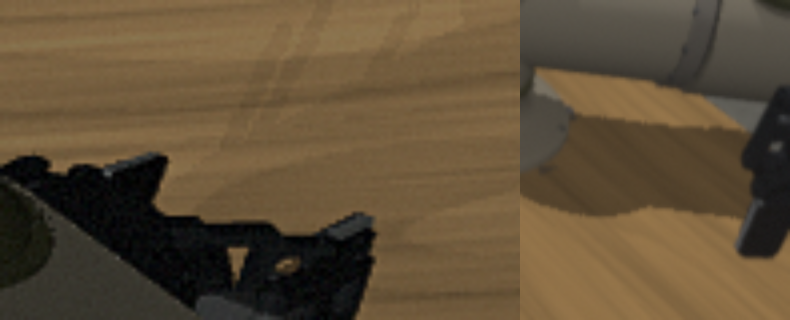

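Both cameras agree, at the start pose too, that the real fingertips sit about 20 mm higher than the reported TCP. The fingers also passed over the knob, closing to 17 mm with no contact. I'll reopen and descend by that amount, watching the force.

Emit:
move_arm(moves=[[0, 0, 0, 0], [0, 0, 0, 0], [0, 0, 0, 0], [0, 0, 0, 0], [0, 0, 0, 0], [0, 0, 0, 0], [0, 0, 4, 0], [0, 0, 8, 0], [0, 0, 12, 0], [0, 0, 16, 0], [0, 0, 18, 0], [0, 0, 18, 0]], grip=0.35)

```text
time_s: 7.2
position: [0.4704, -0.1996, 0.019]
tool_rot: [[0.796, 0.605, -0.001], [0.605, -0.796, 0.0], [-0.0, -0.001, -1.0]]
ft_force: [0.2, -0.3, 0.6]
grip_width: 0.0559
```

Run:
```python
from h import *
st()
im=env.get_image('scene');cv2.imwrite('pics/s6.png',cv2.resize(im[120:280,210:420,::-1],None,fx=3.5,fy=3.5))
```

```text
t 7.2 pos [ 0.4704 -0.1996  0.019 ] yaw -52.77 F [ 0.2 -0.3  0.6] w 0.0559 q [-36.3  30.6  95.2   0.   54.2  16.5]
```

View pics/s6.png

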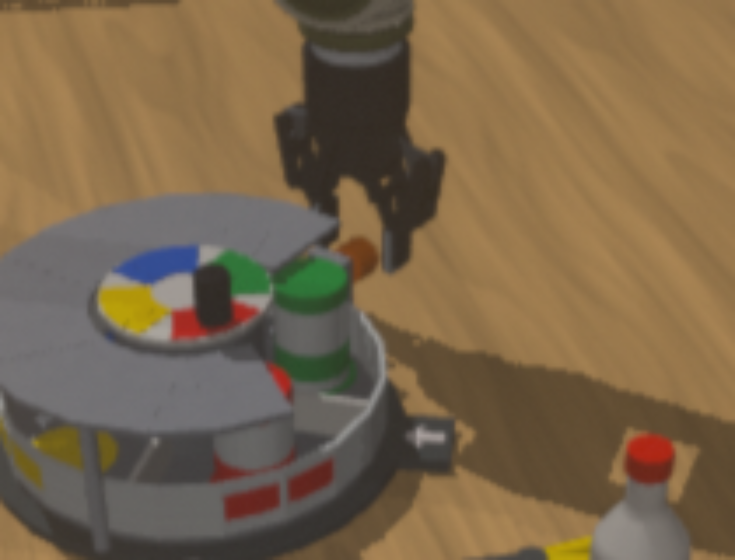

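Emit:
move_arm(moves=[[0, 0, 3, 0], [0, 0, 3, 0], [0, 0, 3, 0], [0, 0, 3, 0], [0, 0, 3, 0], [0, 0, 3, 0], [0, 0, 3, 0]], grip=1, grip_force=50)

```text
time_s: 7.95
position: [0.4705, -0.1998, 0.0163]
tool_rot: [[0.796, 0.605, -0.0], [0.605, -0.796, -0.0], [-0.0, 0.0, -1.0]]
ft_force: [-1.3, -0.1, 0.7]
grip_width: 0.0282
```

Run:
```python
from h import *
st()
im=env.get_image('scene');cv2.imwrite('pics/s7.png',cv2.resize(im[120:280,210:420,::-1],None,fx=3.5,fy=3.5))
```

```text
t 7.95 pos [ 0.4705 -0.1998  0.0163] yaw -52.77 F [-1.3 -0.1  0.7] w 0.0282 q [-36.3  30.8  95.4  -0.   53.8  16.5]
```

View pics/s7.png

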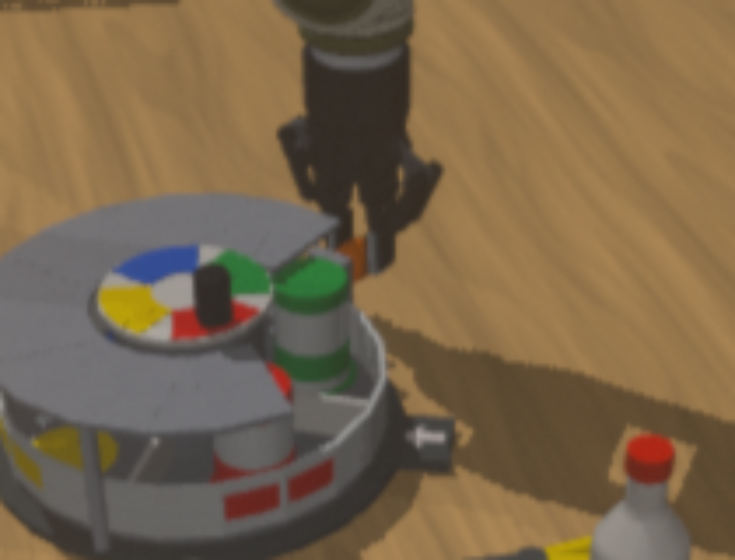

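The knob is held: opening 28 mm, with the fingers either side of it at (313,193). I'll pull along tool -x.

Emit:
move_arm(moves=[[0, 0, 0, 0], [-2, 0, 0, 0], [-5, 0, 0, 0], [-8, 0, 0, 0], [-11, 0, 0, 0], [-14, 0, 0, 0], [-17, 0, 0, 0], [-19, 0, 0, 0], [-21, 0, 0, 0], [-22, 0, 0, 0], [-23, 0, 0, 0]])

```text
time_s: 9.1
position: [0.453, -0.2131, 0.0163]
tool_rot: [[0.796, 0.605, 0.002], [0.605, -0.796, 0.001], [0.002, 0.0, -1.0]]
ft_force: [5.0, 4.2, -0.5]
grip_width: 0.0278
```

Run:
```python
from h import *
st()
```

```text
t 9.1 pos [ 0.453  -0.2131  0.0163] yaw -52.79 F [ 5.   4.2 -0.5] w 0.0278 q [-38.8  30.1  97.1   0.1  52.8  13.9]
```

Emit:
move_arm(moves=[[-1, 0, 0, 0], [-2, 0, 0, 0], [-2, 0, 0, 0], [-2, 0, 0, 0]])

```text
time_s: 9.5
position: [0.453, -0.2132, 0.0164]
tool_rot: [[0.797, 0.604, 0.005], [0.604, -0.797, 0.002], [0.005, 0.001, -1.0]]
ft_force: [15.4, 12.2, -3.1]
grip_width: 0.0279
```

Run:
```python
from h import *
st()
im=env.get_image('scene');cv2.imwrite('pics/s8.png',cv2.resize(im[120:280,210:420,::-1],None,fx=3.5,fy=3.5))
```

```text
t 9.5 pos [ 0.453  -0.2132  0.0164] yaw -52.83 F [15.4 12.2 -3.1] w 0.0279 q [-38.9  30.   97.2   0.4  52.6  13.7]
```

View pics/s8.png

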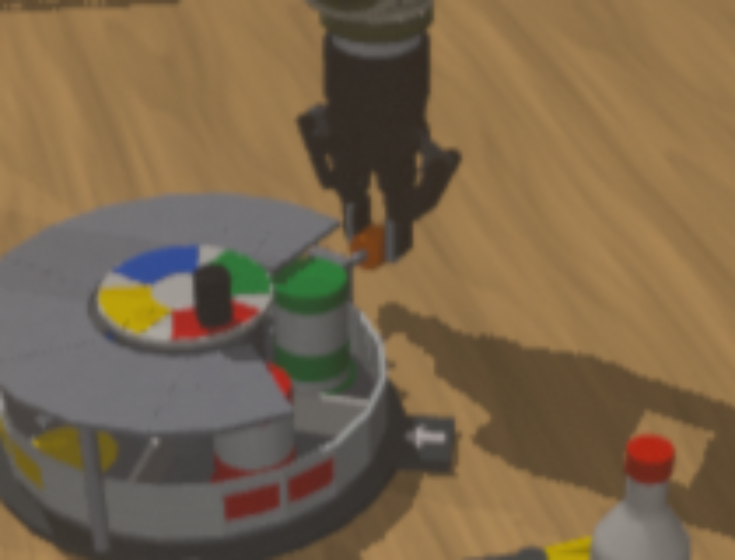

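The pull force rose to 20 N with no more motion, and the knob head is seen 22 mm out at (316,190), so it is at its stop. I'll ease off, release and rise.

Emit:
move_arm(moves=[[2, 0, 0, 0], [2, 0, 0, 0]])

```text
time_s: 9.75
position: [0.453, -0.2132, 0.0164]
tool_rot: [[0.796, 0.605, 0.002], [0.605, -0.796, 0.0], [0.002, 0.001, -1.0]]
ft_force: [6.1, 4.1, -0.5]
grip_width: 0.028
```

Emit:
move_arm(moves=[[0, 0, 0, 0], [0, 0, 0, 0], [0, 0, 0, 0], [0, 0, 0, 0], [0, 0, 0, 0], [0, 0, -5, 0], [0, 0, -20, 0], [0, 0, -50, 0], [0, 0, -90, 0], [0, 0, -130, 0], [0, 0, -170, 0], [0, 0, -185, 0], [0, 0, -185, 0], [0, 0, -185, 0]], grip=0)

```text
time_s: 11.15
position: [0.4518, -0.2134, 0.2007]
tool_rot: [[0.796, 0.605, -0.001], [0.605, -0.796, 0.001], [-0.0, -0.001, -1.0]]
ft_force: [0.6, -0.5, 0.1]
grip_width: 0.0852
```

Run:
```python
from h import *
st()
im=env.get_image('top');cv2.imwrite('pics/t9.png',cv2.resize(im[120:310,290:490,::-1],None,fx=3,fy=3))
# crank target: TCP reported z
c=np.array([.621,-.0839]);a=np.radians(-75.3+180)
k=c+.044*np.array([np.cos(a),np.sin(a)]);print(k)
go(k[0],k[1],.2,60)
```

```text
t 11.15 pos [ 0.4518 -0.2134  0.2007] yaw -52.77 F [ 0.6 -0.5  0.1] w 0.0852 q [-38.9  16.9  82.4  -0.   80.7  13.9]
[ 0.60983465 -0.04134022]
shift [ 2.299e+02 -4.120e+01  1.000e-01] spin -1.968 yaw0 -52.77 t 11.2
```

View pics/t9.png

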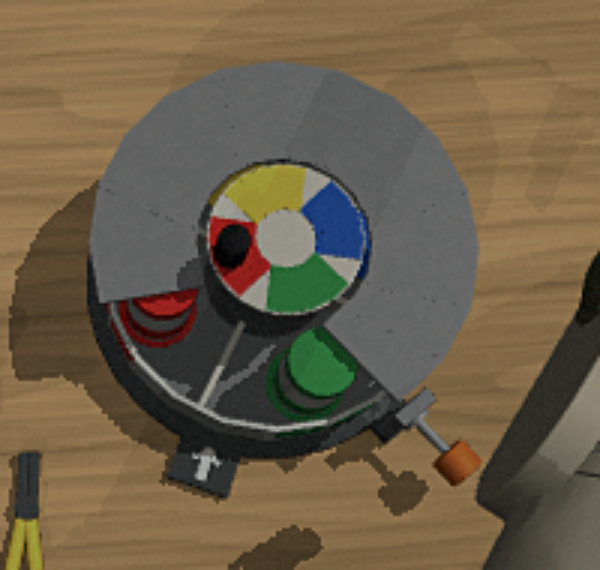

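Emit:
move_arm(moves=[[17, -3, 0, -0.14], [34, -6, 0, -0.28], [51, -9, 0, -0.42], [68, -12, 0, -0.56], [85, -15, 0, -0.7], [102, -18, 0, -0.84], [119, -21, 0, -0.98], [136, -24, 0, -1.12], [153, -27, 0, -1.26], [170, -30, 0, -1.4], [187, -33, 0, -1.54], [204, -36, 0, -1.68], [220, -39, 0, -1.82], [230, -41, 0, -1.968], [230, -41, 0, -1.968], [230, -41, 0, -1.968], [230, -41, 0, -1.968]], grip=0.15)

```text
time_s: 12.9
position: [0.6101, -0.0423, 0.2007]
tool_rot: [[-0.864, 0.503, -0.001], [0.503, 0.864, 0.0], [0.001, -0.0, -1.0]]
ft_force: [-0.5, -0.1, -0.2]
grip_width: 0.073
```

Run:
```python
from h import *
st();go(.6098,-.0413,.108,60)
print(proj('top',[.6098,-.0413,.158]),proj('scene',[.6098,-.0413,.143]))
for n in('top','scene'):
    im=env.get_image(n);cv2.imwrite(f'pics/{n}10.png',cv2.resize(im[100:290,190:400,::-1] if n=='scene' else im[120:310,290:490,::-1],None,fx=3,fy=3))
```

```text
t 12.9 pos [ 0.6101 -0.0423  0.2007] yaw 59.79 F [-0.5 -0.1 -0.2] w 0.073 q [-15.   28.3  64.2  -0.   87.6 -74.8]
shift [ 0.6  0.8 92.7] spin -0.004 yaw0 59.79 t 12.9
[199.60547882 368.62029608] [202.74064412 271.27209212]
```

View pics/scene10.png

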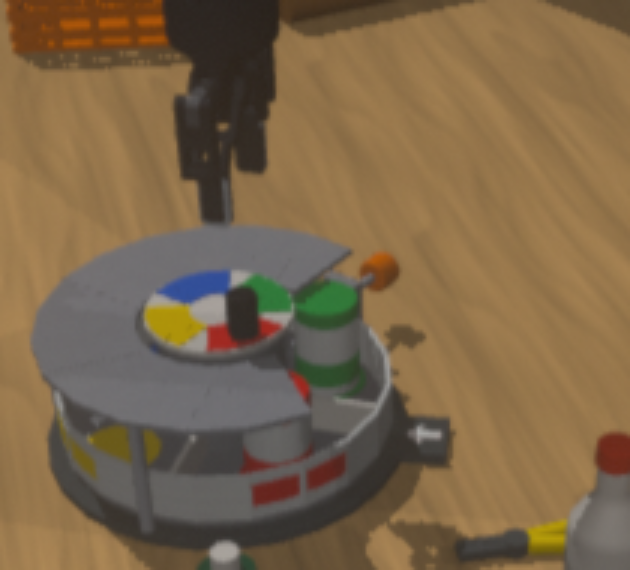

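Run:
```python
from h import *
for z in(.2,.22,.235,.25):print(z,*[proj('scene',[.6101+s*.037*.503,-.0423+s*.037*.864,z]).round(1) for s in(1,-1)])
```

```text
0.2 [188.9 263.9] [171.9 274.6]
0.22 [180.7 263.2] [163.8 274. ]
0.235 [174.3 262.7] [157.7 273.6]
0.25 [167.9 262.2] [151.5 273.2]
```

View pics/top10.png

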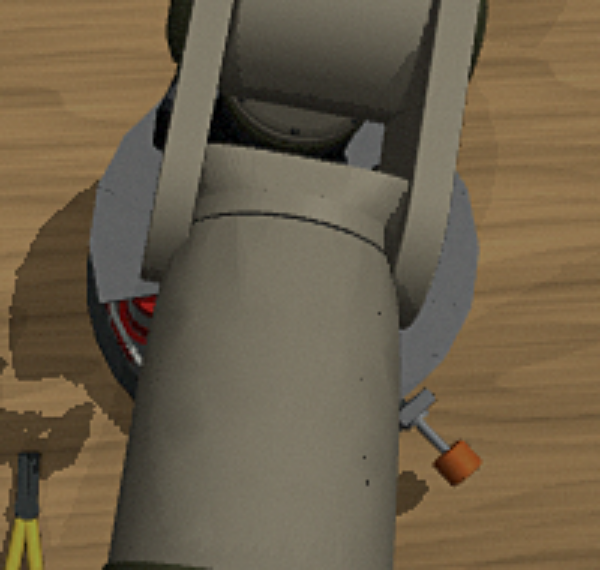

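The open fingertips appear at z ≈ 0.236, so they are centred over the crank as planned and about 35 mm above the reported z (about 24 mm closed). I'll descend to reported z 0.104 and close.

Emit:
move_arm(moves=[[1, 1, 30, 0], [1, 1, 55, 0], [1, 1, 75, 0], [1, 1, 88, 0], [1, 1, 95, 0], [1, 1, 97, 0], [1, 1, 97, 0]])

```text
time_s: 13.7
position: [0.6103, -0.0407, 0.1047]
tool_rot: [[-0.866, 0.501, 0.001], [0.501, 0.866, -0.0], [-0.001, 0.0, -1.0]]
ft_force: [-0.1, -0.3, 0.3]
grip_width: 0.0728
```

Emit:
move_arm(moves=[[0, 0, 0, 0], [0, 0, 0, 0], [0, 0, 0, 0], [0, 0, 0, 0], [0, 0, 0, 0], [0, 0, 0, 0], [0, 0, 0, 0], [0, 0, 0, 0], [0, 0, 0, 0]], grip=1, grip_force=30)

```text
time_s: 14.6
position: [0.6103, -0.0407, 0.1048]
tool_rot: [[-0.866, 0.5, 0.001], [0.5, 0.866, -0.0], [-0.001, -0.0, -1.0]]
ft_force: [-0.8, -1.6, 5.7]
grip_width: 0.0229
```

Run:
```python
from h import *
st()
im=env.get_image('scene');cv2.imwrite('pics/s11.png',cv2.resize(im[100:290,190:400,::-1],None,fx=3,fy=3))
```

```text
t 14.6 pos [ 0.6103 -0.0407  0.1048] yaw 59.98 F [-0.8 -1.6  5.7] w 0.0229 q [-14.9  32.6  72.9  -0.   74.4 -74.9]
```

View pics/s11.png

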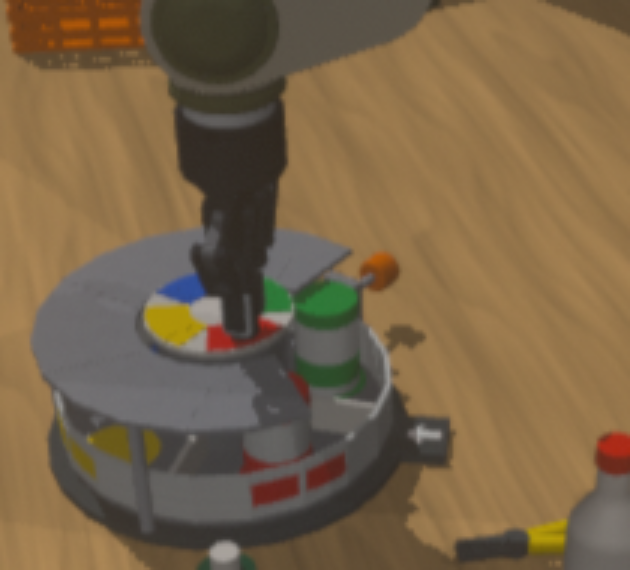

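Gripped at 22.9 mm. The +6 N vertical force suggests the tips just brush the dial, so I'll lift 4 mm and work out the arc.

Run:
```python
from h import *
s=env.observe();R=s['tool_rot'];p=s['position'];c=np.array([.621,-.0839]);v=p[:2]-c
print(np.degrees(np.arctan2(v[1],v[0])),np.hypot(*v))
for i in range(1,20):
    a=-np.radians(126.4)*i/19
    w=np.array([np.cos(a)*v[0]-np.sin(a)*v[1],np.sin(a)*v[0]+np.cos(a)*v[1]])-v
    t=R.T@np.array([*w,0])*1e3;print('[%.1f, %.1f, -4, %.3f],'%(t[0],t[1],-a),end=' ')
```

```text
103.86349118813435 0.04452001504781104
[-3.9, 3.4, -4, 0.116], [-8.2, 6.2, -4, 0.232], [-12.8, 8.6, -4, 0.348], [-17.6, 10.4, -4, 0.464], [-22.7, 11.7, -4, 0.581], [-27.8, 12.3, -4, 0.697], [-32.9, 12.4, -4, 0.813], [-38.1, 11.8, -4, 0.929], [-43.1, 10.7, -4, 1.045], [-48.0, 9.0, -4, 1.161], [-52.6, 6.7, -4, 1.277], [-57.0, 3.9, -4, 1.393], [-61.0, 0.7, -4, 1.509], [-64.6, -3.0, -4, 1.626], [-67.7, -7.1, -4, 1.742], [-70.4, -11.6, -4, 1.858], [-72.5, -16.3, -4, 1.974], [-74.0, -21.2, -4, 2.090], [-75.0, -26.3, -4, 2.206],
```

Emit:
move_arm(moves=[[0, 0, -4, 0], [-3.9, 3.4, -4, 0.116], [-8.2, 6.2, -4, 0.232], [-12.8, 8.6, -4, 0.348], [-17.6, 10.4, -4, 0.464], [-22.7, 11.7, -4, 0.581], [-27.8, 12.3, -4, 0.697], [-32.9, 12.4, -4, 0.813], [-38.1, 11.8, -4, 0.929], [-43.1, 10.7, -4, 1.045], [-48, 9, -4, 1.161], [-52.6, 6.7, -4, 1.277], [-57, 3.9, -4, 1.393], [-61, 0.7, -4, 1.509], [-64.6, -3, -4, 1.626], [-67.7, -7.1, -4, 1.742], [-70.4, -11.6, -4, 1.858], [-72.5, -16.3, -4, 1.974], [-74, -21.2, -4, 2.09], [-75, -26.3, -4, 2.206]])

```text
time_s: 16.65
position: [0.6644, -0.1001, 0.1054]
tool_rot: [[0.918, 0.396, 0.004], [0.396, -0.918, 0.002], [0.005, -0.001, -1.0]]
ft_force: [20.0, -0.1, -18.6]
grip_width: 0.0227
```

Emit:
move_arm(moves=[[0, 0, 0, 0], [0, 0, 0, 0], [0, 0, 0, 0]])

```text
time_s: 16.95
position: [0.6639, -0.1008, 0.1054]
tool_rot: [[0.917, 0.4, 0.003], [0.4, -0.917, 0.001], [0.003, 0.0, -1.0]]
ft_force: [16.5, -2.8, -17.8]
grip_width: 0.0226
```

Run:
```python
from h import *
st()
im=env.get_image('scene');cv2.imwrite('pics/s12.png',cv2.resize(im[100:290,190:400,::-1],None,fx=3,fy=3))
```

```text
t 16.95 pos [ 0.6639 -0.1008  0.1054] yaw -66.44 F [ 16.5  -2.8 -17.8] w 0.0226 q [-18.8  38.3  61.7   0.1  79.9  47.7]
```

View pics/s12.png

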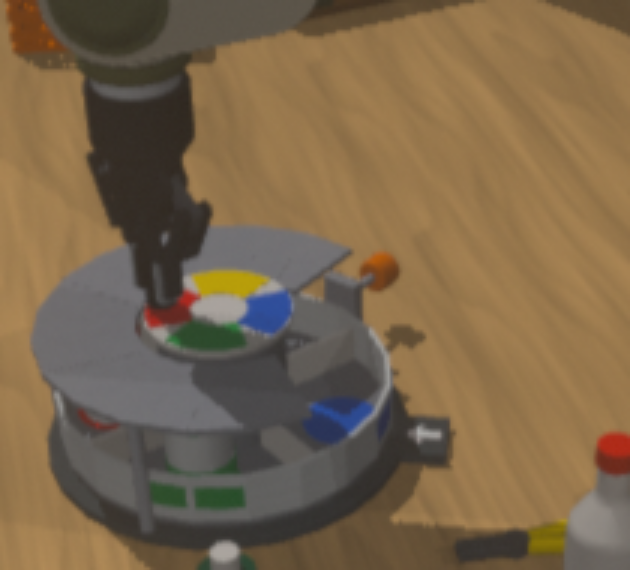

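The blue bay is now near the gap, with its disc at about (303,240). I'll open gently, lift away and measure.

Emit:
move_arm(moves=[[0, 0, 3, 0], [0, 0, 3, 0]])

```text
time_s: 17.2
position: [0.6641, -0.1008, 0.1053]
tool_rot: [[0.916, 0.4, 0.005], [0.4, -0.916, 0.0], [0.005, 0.002, -1.0]]
ft_force: [11.0, -1.8, -3.2]
grip_width: 0.0227
```

Emit:
move_arm(moves=[[0, 0, -3, 0], [0, 0, -3, 0], [0, 0, -3, 0], [0, 0, -3, 0], [0, 0, -3, 0], [0, 0, -10, 0], [0, 0, -25, 0], [0, 0, -50, 0], [0, 0, -80, 0], [0, 0, -100, 0], [0, 0, -100, 0]], grip=0.15)

```text
time_s: 18.3
position: [0.663, -0.1011, 0.2092]
tool_rot: [[0.916, 0.4, 0.006], [0.4, -0.916, -0.002], [0.005, 0.004, -1.0]]
ft_force: [-0.1, 0.0, 0.2]
grip_width: 0.0729
```

```bash
python3 - <<'E'
from h import *
st()
for n in('top','scene'):
    im=env.get_image(n);cv2.imwrite(f'pics/{n}13.png',cv2.resize(im[100:290,190:400,::-1] if n=='scene' else im[120:310,290:490,::-1],None,fx=3,fy=3))
E
sed -n '/for n in/,$p' fit.py | head -0
```

```text
t 18.3 pos [ 0.663  -0.1011  0.2092] yaw -66.4 F [-0.1  0.   0.2] w 0.0729 q [-18.8  34.2  52.2  -0.   93.2  47.6]
```

View pics/scene13.png

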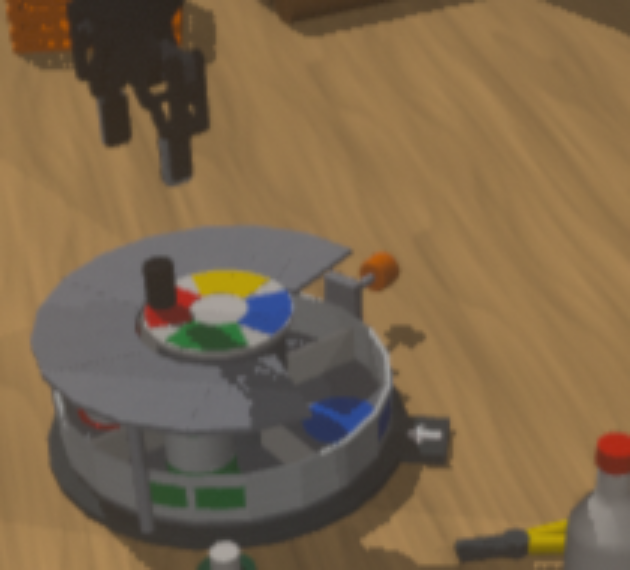

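View pics/top13.png

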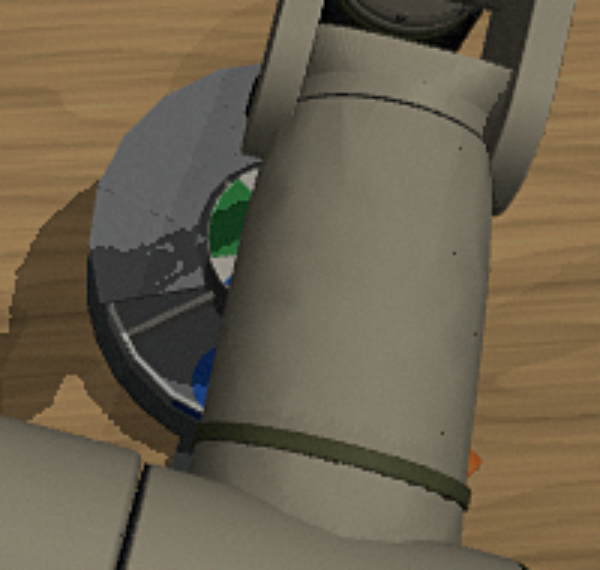

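Run:
```python
from h import *
go(.4525,-.2135,.2,-52.8)
```

```text
shift [-236.9   19.6    5.2] spin -0.237 yaw0 -66.41 t 18.4
```

Emit:
move_arm(moves=[[-35, 3, 0, -0.03], [-75, 6, 1, -0.07], [-115, 9, 2, -0.11], [-155, 12, 3, -0.15], [-195, 16, 4, -0.2], [-225, 19, 5, -0.237], [-237, 19.6, 5, -0.237], [-237, 19.6, 5, -0.237], [-237, 19.6, 5, -0.237]], grip=0)

```text
time_s: 19.3
position: [0.4532, -0.2133, 0.2]
tool_rot: [[0.797, 0.604, -0.0], [0.604, -0.797, 0.001], [0.0, -0.001, -1.0]]
ft_force: [0.4, -0.2, 0.1]
grip_width: 0.0856
```

```bash
cat > ang.py <<'E'
from h import *
np.set_printoptions(precision=3,suppress=True)
st()
c=np.array([.621,-.0839]);y=np.radians(-22.75)
for n in('top','scene'):
    im=env.get_image(n);import sys
    cv2.imwrite(f'pics/{n}{sys.argv[1]}.png',cv2.resize(im[100:290,190:400,::-1] if n=='scene' else im[120:310,290:490,::-1],None,fx=3,fy=3))
    hsv=cv2.cvtColor(im,cv2.COLOR_RGB2HSV)
    for nm,lo,hi,o in(('blue',100,130,0),('green',45,80,-90),('yellow',22,32,90)):
        m=cv2.inRange(hsv,(lo,100,40),(hi,255,255))
        rr,cc=np.nonzero(m);q=np.array([atz(n,(r,k),.12)[:2] for r,k in zip(rr,cc)])-c
        rad=np.hypot(*q.T);k=(rad<.054)&(rad>.025);q=q[k]
        a=np.arctan2(q[:,1],q[:,0]);am=np.angle(np.exp(1j*a).mean());print(n,nm,k.sum(),'rotor',(np.degrees(am-y-np.pi)-o+180)%360-180)
        if nm=='blue':
            q=np.array([atz(n,(r,k),.02)[:2] for r,k in zip(rr,cc)])-c;k=np.hypot(*(q-.092*np.array([-np.cos(y),-np.sin(y)])).T)<.04
            ctr=q[k];
            if len(ctr): 
                mm=(ctr.max(0)+ctr.min(0))/2; mc=ctr.mean(0); print('  disc centre',mc+c,'r',np.hypot(*mc),'ang',(np.degrees(np.arctan2(mc[1],mc[0])-y-np.pi)+180)%360-180,k.sum())
E
python3 ang.py 14
```

```text
t 19.3 pos [ 0.453 -0.213  0.2  ] yaw -52.86 F [ 0.4 -0.2  0.1] w 0.0856 q [-38.8  17.1  82.3   0.   80.6  14.1]
top blue 308 rotor -2.0840278555709517
  disc centre [ 0.536 -0.047] r 0.09241714174943817 ang -1.086968165548285 530
top green 290 rotor 0.4371251170518349
top yellow 321 rotor -0.9436246011832736
scene blue 157 rotor -2.4670661850676368
  disc centre [ 0.541 -0.053] r 0.08620140198106029 ang 1.6031671015624056 221
scene green 152 rotor -1.238853906912368
scene yellow 143 rotor 1.2050347794175877
```

View pics/top14.png

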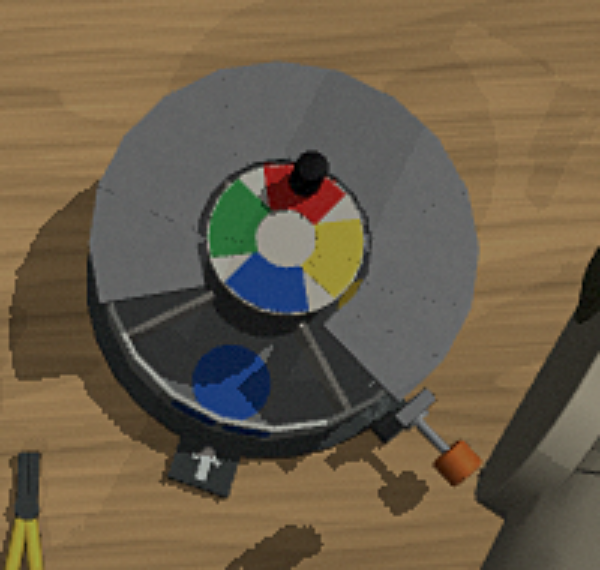

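Run:
```python
from h import *
c=np.array([.621,-.0839])
T=lambda u,v:(120+v/3,290+u/3)
def A(u,v,z):
    q=atz('top',T(u,v),z)[:2]-c;return np.degrees(np.arctan2(q[1],q[0]))%360,np.hypot(*q)
print('arrow',A(205,464,.01),'tongue corners',A(165,483,.01),A(226,498,.01), A(180,448,.01),A(236,462,.01))
print('div L',A(130,333,.05),A(213,293,.05),'R',A(303,325,.05),A(347,408,.05))
print('gap L',A(104,302,.111),'R',A(399,396,.111),A(326,324,.111))
print('crank top',A(313,168,.158))
```

```text
arrow (np.float64(157.2865939974122), np.float64(0.15965567362757352)) tongue corners (np.float64(149.5333213193091), np.float64(0.1858602567705811)) (np.float64(164.79546099752287), np.float64(0.18140990483709116)) (np.float64(148.96444810181586), np.float64(0.15558739741897967)) (np.float64(165.83430501547835), np.float64(0.1519006481579487))
div L (np.float64(112.41312016239772), np.float64(0.12442695438574473)) (np.float64(112.19521016629498), np.float64(0.05208550361495384)) R (np.float64(200.88115945751602), np.float64(0.053297391481272736)) (np.float64(201.37663578117824), np.float64(0.12567297280426973))
gap L (np.float64(105.63784592937034), np.float64(0.14112026037477685)) R (np.float64(210.10120829163137), np.float64(0.1404635720088473)) (np.float64(200.1201454160245), np.float64(0.06927413927884052))
crank top (np.float64(335.9962522439439), np.float64(0.04110043388576214))
```

Blue disc at top-crop (232,384), about (367,248) in the full picture. The dividers (156.8°), disc (156.2°) and arrow (157.3°) put the rotor within about 1° of centre, so I accept it. Next I push the brake in.

Emit:
move_arm(moves=[[0, 0, 40, 0], [0, 0, 80, 0], [0, 0, 115, 0], [0, 0, 145, 0], [0, 0, 165, 0], [0, 0, 177, 0], [0, 0, 184, 0], [0, 0, 184, 0]])

```text
time_s: 20.2
position: [0.4529, -0.213, 0.0156]
tool_rot: [[0.796, 0.605, -0.001], [0.605, -0.796, 0.001], [-0.0, -0.001, -1.0]]
ft_force: [-0.1, 0.5, -0.5]
grip_width: 0.0857
```

Emit:
move_arm(moves=[[0, 0, 0, 0], [0, 0, 0, 0], [0, 0, 0, 0], [0, 0, 0, 0], [0, 0, 0, 0], [0, 0, 0, 0], [0, 0, 0, 0], [0, 0, 0, 0], [0, 0, 0, 0]], grip=1, grip_force=50)

```text
time_s: 21.1
position: [0.4526, -0.2135, 0.017]
tool_rot: [[0.797, 0.604, 0.0], [0.604, -0.797, -0.0], [0.0, 0.0, -1.0]]
ft_force: [-2.3, 0.8, 6.6]
grip_width: 0.028
```

Emit:
move_arm(moves=[[2, 0, 0, 0], [5, 0, 0, 0], [8, 0, 0, 0], [11, 0, 0, 0], [14, 0, 0, 0], [17, 0, 0, 0], [20, 0, 0, 0], [22, 0, 0, 0], [23, 0, 0, 0], [24, 0, 0, 0], [24, 0, 0, 0]])

```text
time_s: 22.2
position: [0.4701, -0.2001, 0.017]
tool_rot: [[0.796, 0.605, -0.003], [0.605, -0.796, -0.002], [-0.004, -0.001, -1.0]]
ft_force: [-11.6, -5.8, 8.9]
grip_width: 0.0282
```

Run:
```python
from h import *
st()
im=env.get_image('scene');cv2.imwrite('pics/s15.png',cv2.resize(im[100:290,190:400,::-1],None,fx=3,fy=3))
```

```text
t 22.2 pos [ 0.4701 -0.2001  0.017 ] yaw -52.79 F [-11.6  -5.8   8.9] w 0.0282 q [-36.2  30.8  95.3  -0.2  54.   16.7]
```

View pics/s15.png

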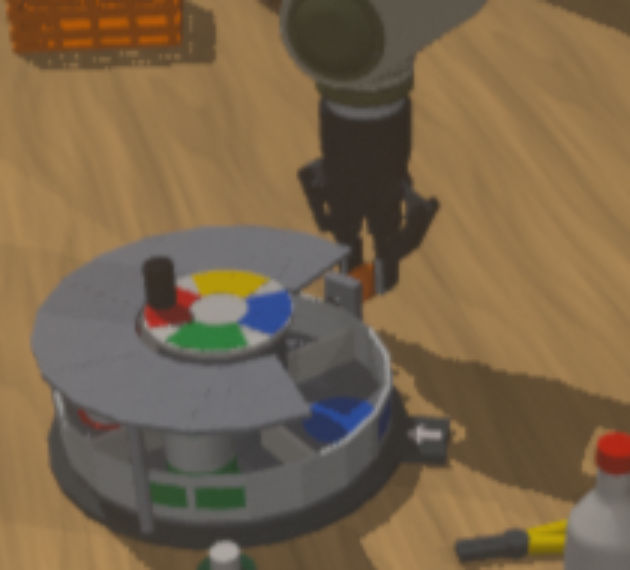

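Emit:
move_arm(moves=[[1, 0, 0, 0], [2, 0, 0, 0], [2, 0, 0, 0], [2, 0, 0, 0]])

```text
time_s: 22.65
position: [0.4701, -0.2, 0.0169]
tool_rot: [[0.796, 0.605, -0.007], [0.605, -0.796, -0.003], [-0.007, -0.001, -1.0]]
ft_force: [-21.5, -14.4, 11.4]
grip_width: 0.0276
```

Emit:
move_arm(moves=[[-1.5, 0, 0, 0], [-1.5, 0, 0, 0]])

```text
time_s: 22.85
position: [0.4701, -0.2, 0.017]
tool_rot: [[0.797, 0.604, -0.004], [0.604, -0.797, -0.002], [-0.004, -0.001, -1.0]]
ft_force: [-14.1, -7.9, 9.7]
grip_width: 0.0276
```

Emit:
move_arm(moves=[[0, 0, 0, 0], [0, 0, 0, 0], [0, 0, 0, 0], [0, 0, 0, 0], [0, 0, 0, 0], [0, 0, -5, 0], [0, 0, -20, 0], [0, 0, -50, 0], [0, 0, -90, 0], [0, 0, -130, 0], [0, 0, -170, 0], [0, 0, -190, 0], [0, 0, -190, 0], [0, 0, -190, 0]], grip=0)

```text
time_s: 24.25
position: [0.4719, -0.1986, 0.206]
tool_rot: [[0.797, 0.604, -0.0], [0.604, -0.797, 0.0], [-0.0, -0.0, -1.0]]
ft_force: [0.5, 0.0, -0.8]
grip_width: 0.0854
```

```bash
python3 ang.py 16
python3 - <<'E'
from h import *
im=env.get_image('top');cv2.imwrite('pics/can16.png',cv2.resize(im[210:340,130:330,::-1],None,fx=3.5,fy=3.5,interpolation=cv2.INTER_CUBIC))
im=env.get_image('scene');cv2.imwrite('pics/scan16.png',cv2.resize(im[270:350,300:400,::-1],None,fx=5,fy=5,interpolation=cv2.INTER_CUBIC))
for n in('top','scene'):
    r=env.silhouettes(n,'blue_canister_centre')
    for d in r[:3]:
        rr,cc=np.nonzero(d['region']);print(n,d['conf'],d['point'],rr.min(),rr.max(),cc.min(),cc.max())
E
```

```text
t 24.25 pos [ 0.472 -0.199  0.206] yaw -52.82 F [ 0.5  0.  -0.8] w 0.0854 q [-36.1  17.9  80.1  -0.   82.1  16.7]
top blue 307 rotor -1.9628836931685782
  disc centre [ 0.536 -0.047] r 0.09249002819542299 ang -1.0649741543156495 531
top green 290 rotor 0.4371251170518349
top yellow 321 rotor -0.9436246011832736
scene blue 157 rotor -2.4670661850676368
  disc centre [ 0.541 -0.053] r 0.08633467638728605 ang 1.5236773537694432 221
scene green 152 rotor -1.238853906912368
scene yellow 143 rotor 1.2050347794175877
top 0.74 [247.3, 245.9] 236 263 232 259
top 0.72 [327.4, 217.1] 314 338 200 231
top 0.56 [280.0, 147.6] 268 293 131 165
scene 0.71 [323.1, 433.6] 297 345 418 449
scene 0.63 [314.4, 335.2] 291 337 324 350
scene 0.55 [398.6, 414.5] 371 426 395 430
```

View pics/top16.png

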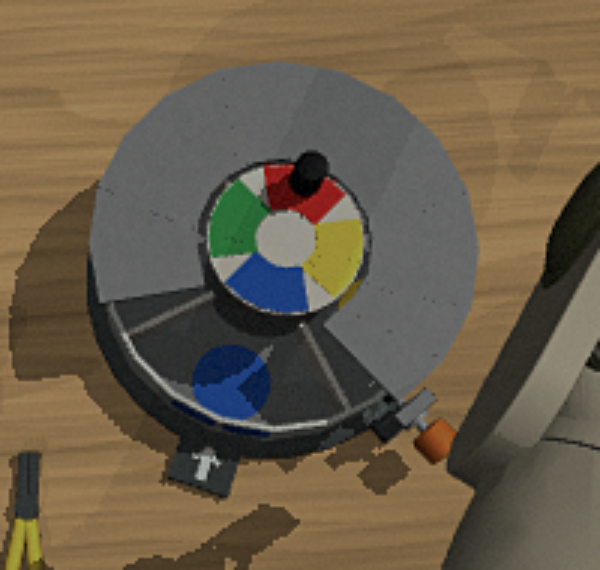

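View pics/can16.png

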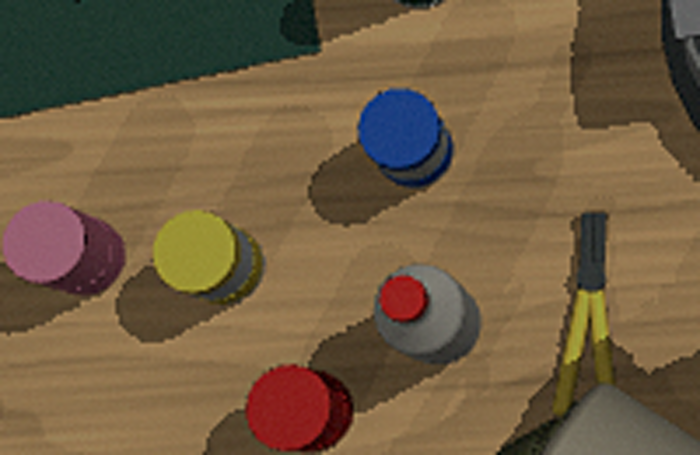

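View pics/scan16.png

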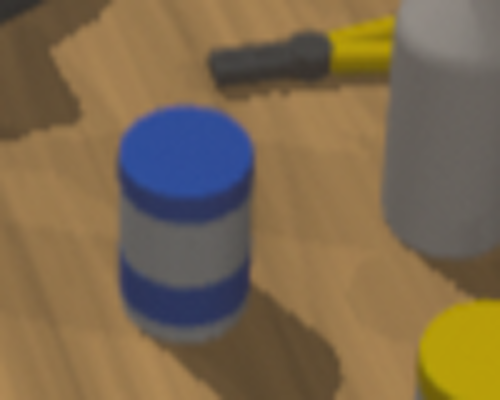

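Knob is in, at full-picture (434,267), and the rotor reading is unchanged. The blue canister's top centre is at top (244.3,246.9) and scene (337.2,300.6).

Run:
```python
from h import *
a,b=(300.6,337.2),(246.9-.3,244.3-.3)
print(atz('scene',a,.08),atz('top',b,.08),tri(a,b))
x,y=(atz('scene',a,.08)+atz('top',b,.08))[:2]/2
print(x,y)
go(x,y,.2,67.25)
L=np.array([.621,-.0839])+.092*np.array([np.cos(np.radians(156.6)),np.sin(np.radians(156.6))]);print('place',L,proj('top',[*L,.02]))
```

```text
[0.54606442 0.23662185 0.08      ] [0.5433778  0.23441195 0.08      ] [0.54460002 0.23448997 0.07747522]
0.5447211084783463 0.2355168992228105
shift [ 320.3 -301.9    5.9] spin -2.096 yaw0 -52.83 t 24.55
place [ 0.53656657 -0.04736239] [247.10630473 367.01222559]
```

Emit:
move_arm(moves=[[21, -20, 0, -0.14], [43, -40, 0, -0.28], [64, -60, 0, -0.42], [86, -80, 0, -0.56], [107, -100, 0, -0.7], [128, -120, 0, -0.84], [150, -141, 0, -0.98], [171, -161, 0, -1.12], [193, -181, 0, -1.26], [214, -201, 0, -1.4], [235, -221, 0, -1.54], [257, -241, 0, -1.68], [278, -262, 0, -1.82], [300, -282, 0, -1.96], [320, -302, 0, -2.096], [320, -302, 0, -2.096], [320, -302, 0, -2.096], [320, -302, 0, -2.096]])

```text
time_s: 26.35
position: [0.5445, 0.2344, 0.2061]
tool_rot: [[-0.921, 0.388, -0.001], [0.388, 0.921, -0.0], [0.0, -0.001, -1.0]]
ft_force: [-0.4, -0.3, -0.1]
grip_width: 0.0852
```

Run:
```python
from h import *
st();go(.5447,.2355,.02,67.25)
im=env.get_image('scene');cv2.imwrite('pics/s17.png',cv2.resize(im[200:360,270:430,::-1],None,fx=3.5,fy=3.5))
```

```text
t 26.35 pos [0.5445 0.2344 0.2061] yaw 67.14 F [-0.4 -0.3 -0.1] w 0.0852 q [ 11.9  26.1  67.   -0.   87.  -55.3]
shift [  0.2   1.2 186.1] spin -0.002 yaw0 67.14 t 26.35
```

View pics/s17.png

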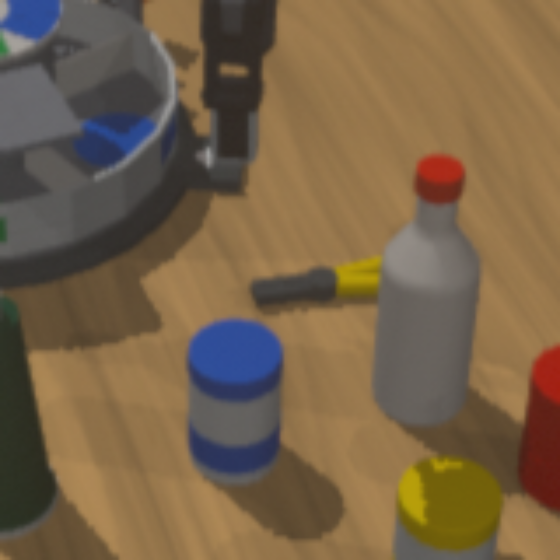

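The gripper is above the canister, with columns aligned (finger about 235, canister 236 in the crop). I'll descend.

Emit:
move_arm(moves=[[0, 1, 40, 0], [0, 1, 80, 0], [0, 1, 115, 0], [0, 1, 145, 0], [0, 1, 165, 0], [0, 1, 178, 0], [0, 1, 186, 0], [0, 1, 186, 0], [0, 1, 186, 0]])

```text
time_s: 27.3
position: [0.5456, 0.2361, 0.0212]
tool_rot: [[-0.922, 0.387, 0.002], [0.387, 0.922, 0.0], [-0.001, 0.001, -1.0]]
ft_force: [0.2, -0.8, 0.3]
grip_width: 0.0853
```

Run:
```python
from h import *
st()
im=env.get_image('scene');cv2.imwrite('pics/s18.png',cv2.resize(im[200:360,270:430,::-1],None,fx=3.5,fy=3.5))
```

```text
t 27.3 pos [0.5456 0.2361 0.0212] yaw 67.25 F [ 0.2 -0.8  0.3] w 0.0853 q [ 12.   36.6  81.3  -0.   62.  -55.2]
```

View pics/s18.png

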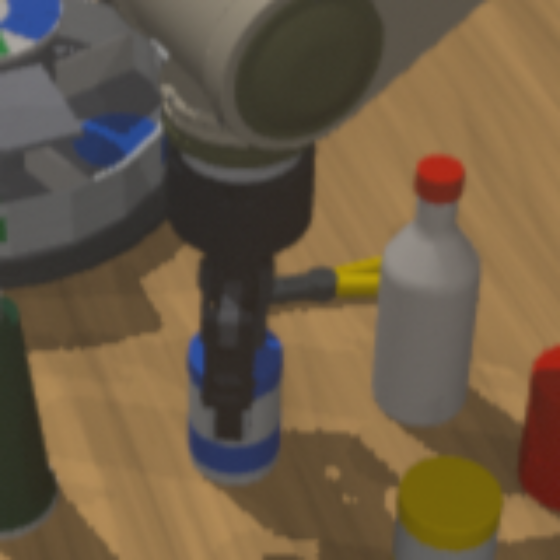

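Emit:
move_arm(moves=[[0, 0, 0, 0], [0, 0, 0, 0], [0, 0, 0, 0], [0, 0, 0, 0], [0, 0, 0, 0], [0, 0, 0, 0], [0, 0, 0, 0], [0, 0, 0, 0]], grip=1, grip_force=40)

```text
time_s: 28.15
position: [0.5452, 0.2361, 0.021]
tool_rot: [[-0.922, 0.386, 0.001], [0.386, 0.922, -0.0], [-0.001, 0.0, -1.0]]
ft_force: [-0.5, -1.5, 5.9]
grip_width: 0.051
```

Run:
```python
from h import *
st()
for z in(.03,.04,.05,.06): print(z,proj('scene',[.563,.2776,z]))
im=env.get_image('scene');cv2.imwrite('pics/s19.png',cv2.resize(im[200:360,270:430,::-1],None,fx=3.5,fy=3.5))
```

```text
t 28.15 pos [0.5452 0.2361 0.021 ] yaw 67.27 F [-0.5 -1.5  5.9] w 0.051 q [ 12.   36.7  81.3  -0.   62.  -55.3]
0.03 [335.91027372 335.08656004]
0.04 [332.24278025 335.138047  ]
0.05 [328.53113614 335.19015379]
0.06 [324.7745393  335.24289165]
```

View pics/s19.png

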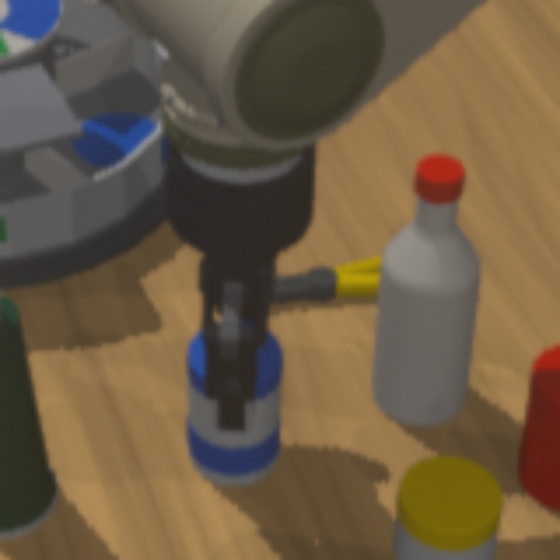

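Gripped at 51 mm, one finger on the near side. I'll lift.

Emit:
move_arm(moves=[[0, 0, -5, 0], [0, 0, -15, 0], [0, 0, -35, 0], [0, 0, -60, 0], [0, 0, -90, 0], [0, 0, -120, 0], [0, 0, -140, 0], [0, 0, -150, 0], [0, 0, -150, 0], [0, 0, -150, 0]])

```text
time_s: 29.2
position: [0.5445, 0.236, 0.1693]
tool_rot: [[-0.922, 0.386, -0.002], [0.386, 0.922, -0.0], [0.002, -0.001, -1.0]]
ft_force: [0.1, 0.0, -2.8]
grip_width: 0.0508
```

Run:
```python
from h import *
st();go(.5366,-.0474,.171,67)
for n in('scene','top'):
    im=env.get_image(n);cv2.imwrite(f'pics/{n}20.png',im[:,:,::-1])
```

```text
t 29.2 pos [0.5445 0.236  0.1693] yaw 67.27 F [ 0.1  0.  -2.8] w 0.0508 q [ 12.   27.7  70.5   0.   81.9 -55.3]
shift [-102.3 -264.5   -1.6] spin 0.005 yaw0 67.27 t 29.2
```

View pics/scene20.png

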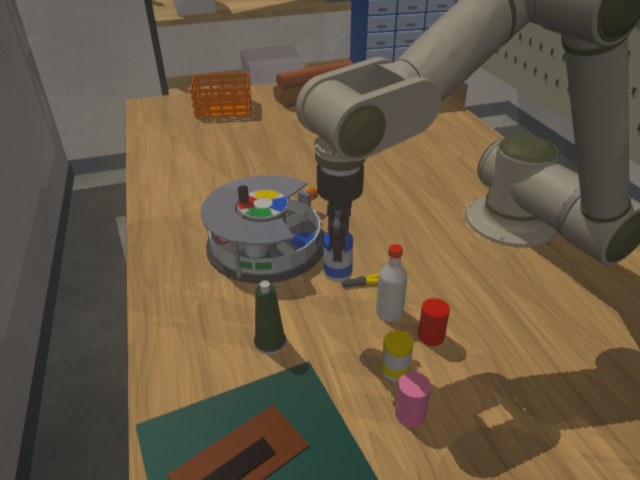

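Canister is held upright at (338,255) and −2.8 N shows its weight. I'll carry it over the loading spot.

Emit:
move_arm(moves=[[-6, -15, 0, 0], [-17, -44, 0, 0], [-30, -78, 0, 0], [-44, -114, 0, 0], [-58, -150, 0, 0], [-72, -186, 0, 0], [-84, -217, 0, 0], [-94, -242, 0, 0], [-100, -258, 0, 0], [-102, -264.5, 0, 0], [-102, -264.5, 0, 0], [-102, -264.5, 0, 0], [-102, -264.5, 0, 0]])

```text
time_s: 30.6
position: [0.5368, -0.0464, 0.1702]
tool_rot: [[-0.923, 0.385, -0.0], [0.385, 0.923, 0.0], [0.0, 0.0, -1.0]]
ft_force: [0.9, 0.1, -2.7]
grip_width: 0.0508
```

Run:
```python
from h import *
st();go(.5366,-.0474,.09,67.25)
im=env.get_image('scene');cv2.imwrite('pics/s21.png',cv2.resize(im[120:280,220:380,::-1],None,fx=3.7,fy=3.7))
```

```text
t 30.6 pos [ 0.5368 -0.0464  0.1702] yaw 67.33 F [ 0.9  0.1 -2.7] w 0.0508 q [-17.5  22.3  79.5   0.   78.2 -84.9]
shift [-0.3 -1.  80.2] spin 0.001 yaw0 67.33 t 30.6
```

View pics/s21.png

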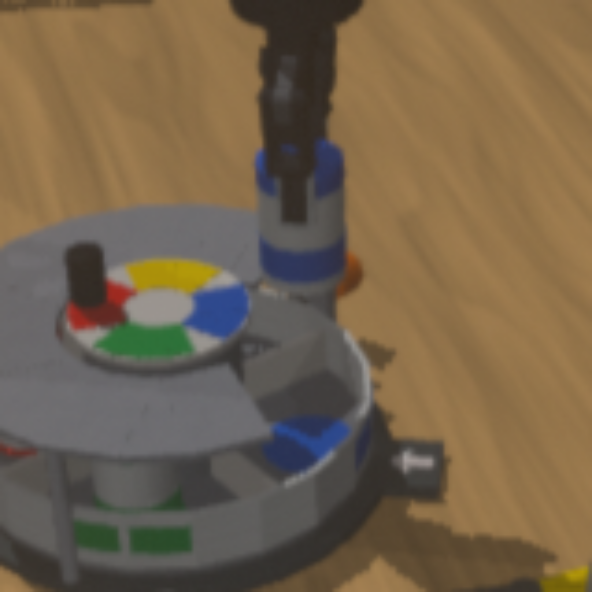

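Run:
```python
from h import *
for z in(.149,.189,.229):print(z,(proj('scene',[.5368,-.0464,z])-[120,220])*3.7)
```

```text
0.149 [274.08169129 304.97481523]
0.189 [216.72303298 303.14678809]
0.229 [156.95887358 301.24209734]
```

Projection of the carried canister matches the picture within about a pixel. I'll lower it.

Emit:
move_arm(moves=[[0, -1, 15, 0], [0, -1, 35, 0], [0, -1, 58, 0], [0, -1, 80, 0], [0, -1, 98, 0], [0, -1, 110, 0], [0, -1, 117, 0], [0, -1, 121, 0], [0, -1, 121, 0], [0, -1, 121, 0]])

```text
time_s: 31.65
position: [0.5369, -0.0482, 0.05]
tool_rot: [[-0.922, 0.386, 0.001], [0.386, 0.922, -0.0], [-0.001, 0.0, -1.0]]
ft_force: [-0.2, -0.4, -2.2]
grip_width: 0.051
```

Run:
```python
from h import *
st()
im=env.get_image('scene');cv2.imwrite('pics/s22.png',cv2.resize(im[120:280,220:380,::-1],None,fx=3.7,fy=3.7))
```

```text
t 31.65 pos [ 0.5369 -0.0482  0.05  ] yaw 67.27 F [-0.2 -0.4 -2.2] w 0.051 q [-17.7  30.1  89.    0.   60.9 -85. ]
```

View pics/s22.png

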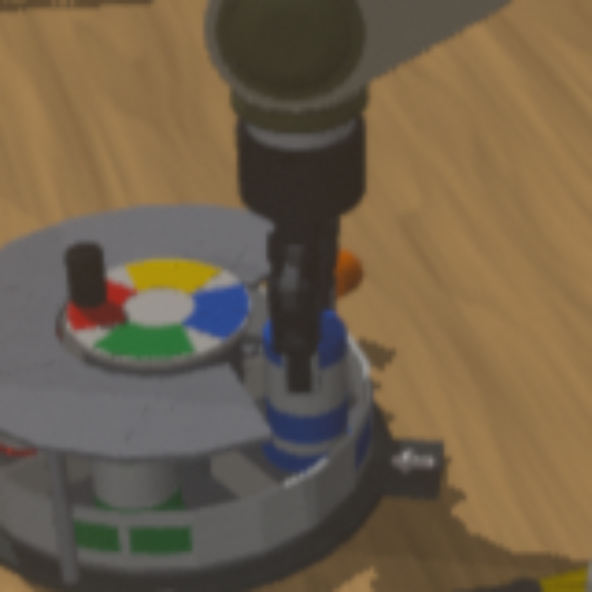

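Emit:
move_arm(moves=[[0, 0, 2, 0], [0, 0, 4, 0], [0, 0, 6, 0], [0, 0, 7, 0], [0, 0, 8, 0], [0, 0, 8, 0], [0, 0, 8, 0]])

```text
time_s: 32.4
position: [0.5365, -0.0482, 0.0413]
tool_rot: [[-0.922, 0.386, 0.0], [0.386, 0.922, -0.0], [-0.0, -0.0, -1.0]]
ft_force: [-0.2, -0.5, -3.1]
grip_width: 0.0513
```

Emit:
move_arm(moves=[[0, 0, 0.5, 0], [0, 0, 1, 0], [0, 0, 1, 0]])

```text
time_s: 32.7
position: [0.5368, -0.0482, 0.0409]
tool_rot: [[-0.922, 0.386, 0.001], [0.386, 0.922, -0.0], [-0.001, 0.0, -1.0]]
ft_force: [-1.4, 0.5, 3.6]
grip_width: 0.051
```

The force changed sign at the expected height (+3.6 N at z 0.041), so the foot is resting. I'll open partly and retreat upward.

Emit:
move_arm(moves=[[0, 0, 0, 0], [0, 0, 0, 0], [0, 0, 0, 0], [0, 0, 0, 0], [0, 0, 0, 0], [0, 0, 0, 0], [0, 0, 0, 0]], grip=0.18)

```text
time_s: 33.4
position: [0.5365, -0.0482, 0.0403]
tool_rot: [[-0.922, 0.386, -0.0], [0.386, 0.922, -0.0], [0.0, -0.0, -1.0]]
ft_force: [-0.0, -0.6, 0.3]
grip_width: 0.07
```

Emit:
move_arm(moves=[[0, 0, -4, 0], [0, 0, -12, 0], [0, 0, -25, 0], [0, 0, -45, 0], [0, 0, -75, 0], [0, 0, -110, 0], [0, 0, -145, 0], [0, 0, -170, 0], [0, 0, -180, 0], [0, 0, -180, 0]])

```text
time_s: 34.4
position: [0.5368, -0.0482, 0.2214]
tool_rot: [[-0.922, 0.386, 0.002], [0.386, 0.922, -0.001], [-0.002, 0.0, -1.0]]
ft_force: [1.6, -1.5, -0.6]
grip_width: 0.0701
```

Run:
```python
from h import *
st();go(.40,-.28,.22,67.25)
im=env.get_image('scene');cv2.imwrite('pics/s23.png',cv2.resize(im[120:280,220:380,::-1],None,fx=3.7,fy=3.7))
```

```text
t 34.4 pos [ 0.5368 -0.0482  0.2214] yaw 67.27 F [ 1.6 -1.5 -0.6] w 0.0701 q [-17.7  19.9  74.4  -0.   85.5 -85. ]
shift [  36.6 -266.6    1.3] spin 0.0 yaw0 67.27 t 34.4
```

View pics/s23.png

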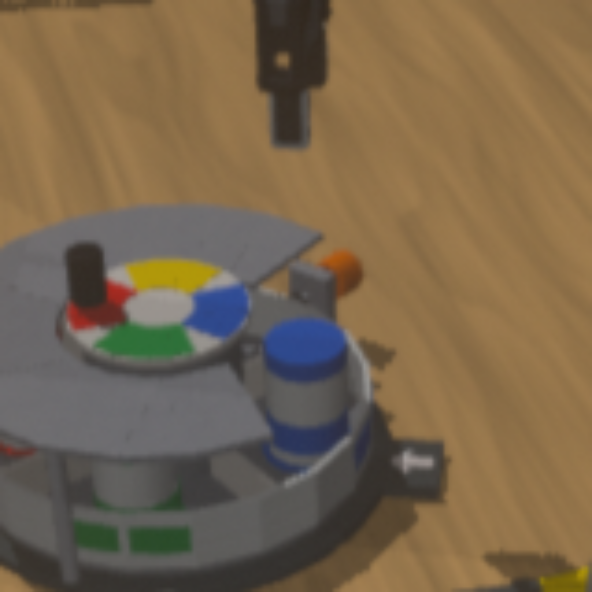

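The canister stands upright in the bay at (302,225), with the knob in at (312,193). I'll move clear so the top camera can check it.

Emit:
move_arm(moves=[[5, -38, 0, 0], [10, -76, 0, 0], [15, -114, 0, 0], [20, -152, 0, 0], [26, -190, 0, 0], [31, -228, 0, 0], [36, -266, 0, 0], [36, -266, 0, 0], [36, -266, 0, 0], [36, -266, 0, 0]])

```text
time_s: 35.45
position: [0.4006, -0.2787, 0.2195]
tool_rot: [[-0.923, 0.386, -0.001], [0.386, 0.923, 0.002], [0.002, 0.001, -1.0]]
ft_force: [0.4, 0.8, 0.1]
grip_width: 0.0703
```

```bash
python3 ang.py 24
python3 - <<'E'
from h import *
im=env.get_image('top');cv2.imwrite('pics/full24.png',im[:,:,::-1])
E
```

```text
t 35.45 pos [ 0.401 -0.279  0.22 ] yaw 67.31 F [0.4 0.8 0.1] w 0.0703 q [ -48.8   14.9   82.1    0.    83.1 -116.1]
top blue 312 rotor -2.8064970097295827
  disc centre [ 0.544 -0.052] r 0.08361112445267342 ang 0.024503408822141637 505
top green 290 rotor 0.1809704767210576
top yellow 321 rotor -0.9436246011832736
scene blue 157 rotor -2.4670661850676368
  disc centre [ 0.543 -0.054] r 0.08345639905012914 ang 1.4950953704231722 113
scene green 152 rotor -1.238853906912368
scene yellow 143 rotor 1.2050347794175877
```

View pics/top24.png

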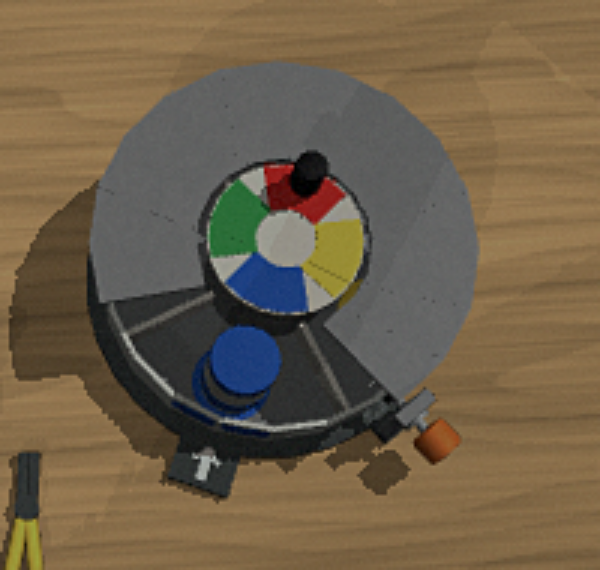

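View pics/full24.png

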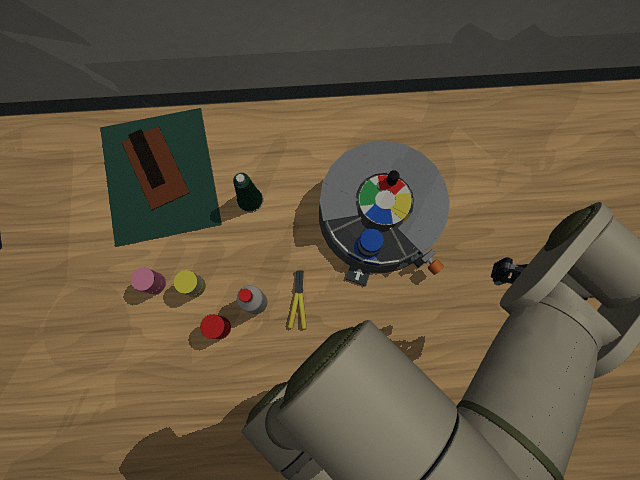

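Run:
```python
from h import *
im=env.get_image('top');hsv=cv2.cvtColor(im,cv2.COLOR_RGB2HSV)
m=cv2.inRange(hsv,(5,150,80),(15,255,255));n,l,s,c=cv2.connectedComponentsWithStats(m)
print([ (s[i],c[i][::-1]) for i in range(1,n) if s[i,4]>25])
q=atz('top',(120+360/3-.3,290+246/3-.3),.1);print('canister',q,'bay',[.5366,-.0474])
```

```text
[(array([429, 259,  15,  14, 119], dtype=int32), array([265.75630252, 436.45378151]))]
canister [ 0.53615244 -0.04829214  0.1       ] bay [0.5366, -0.0474]
```

Canister is 1 mm from the bay centre. The knob's centroid is back at its start pixel (265.8, 436.5), the other things haven't moved, and the arm is clear. Handing in.

Run:
```python
from rig import env
print(env.close_job())
```

```text
the job is handed in; nothing more can be done
None
```

I did the job in the order asked and handed it in at about 36 s; `close_job` gave no verdict.

1. **Brake out:** I pulled the knob 22 mm to its stop. Force rose to about 20 N with no further motion.
2. **Carousel turned:** I turned it about 126° clockwise by the crank. The blue bay ended within about 1° of the white arrow.
3. **Brake in:** I pushed the knob back to its stop. In the last top picture its head is back at its starting pixel, within 0.2 px.
4. **Canister placed:** I lowered the blue-topped canister until light contact (about 4 N) and released it. It stands upright about 1 mm from the centre of the blue disc.

The yellow canister, glue bottle, thread cone and pliers look unmoved in the last top picture, and the arm was clear of everything.

**Checks that failed or disagreed**
- **Fingertip height:** the real fingertips sat about 20 mm higher than the reported tool position. My first try at the brake knob therefore closed above it without touching; I corrected for this from then on.
- **Rotor angle:** the separate measurements scattered by about 2–3° around zero, between −2.8° and +1.6°. I went by the blue disc, the dividers and the arrow in the top view, which gave about −1°, and did not adjust further.

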